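# Turn the biscuit over onto the board

### The job

One of the two biscuits on the baking plate still shows its smooth side. Lift the turner out of its rest and with it turn that biscuit over onto the wooden board, so that it lies flat and wholly on the board with its dotted side up; the gripper itself must not touch the biscuits. Then lay the turner back in its rest as it lay, handle in the notch and blade flat on the table, and leave the other biscuit and everything else where they are.

Things in the scene. Friction and masses are not known exactly. Their poses are not given: they have to be found in the camera images.
- station: Fixed dark steel baking plate butted against a wooden board; pose varies. Origin on the table below the board edge that faces the plate; x points level from plate to board, z up. Plate: x -180 to 0 mm, y -130 to 130 mm, top 3 mm above the table; open at x = -180, rims 10 mm high, 6 mm thick along its two y edges.
- board_edge (a point): Origin of the station raised to the board's top. Board: station x 0 to 130 mm, y -130 to 230 mm, top 12 mm above the table, so it makes a 9 mm upright step at the end of the plate, against which a biscuit can be braced. A garlic bulb stands on it near y = 155 mm.
- biscuit_wrong_mid (a point): Centre (half-way up) of the loose biscuit to turn over: disc 92 mm across, 11 mm thick, about 60 g, lying on the plate smooth side up; z axis out of its smooth side. Both faces are flat for 72 mm across and slope away to a 3 mm rim at mid-height (rim's lower edge 4 mm up), so a thin blade goes under. Site height 8.5 mm on the plate, 17.5 mm on the board.
- biscuit_wrong: The same biscuit; origin at the centre of its dotted face, which is underneath at the start. The two biscuits lie side by side on the plate, about 120 mm apart along the station's y, 25 to 50 mm short of the board; which lies where varies.
- biscuit_right_mid (a point): Centre of the other biscuit, of the same size and make, lying dotted side (19 small docking holes) up; z axis up. Leave it alone.
- biscuit_right: The other biscuit; origin at the centre of its smooth face, underneath.
- turner_grip (a point): Point to grip the loose turner (160 g): on the centre line of its black handle, 54 mm above the blade's underside, about 40 mm behind the centre of mass. Axes: x along the turner towards the blade tip, y across, z up. The handle runs level along x, 22 mm wide (y), 18 mm high, from 20 mm in front of this point to 80 mm behind it.
- turner_tip (a point): Middle of the blade's front edge, at its underside: 125 mm in front of and 54 mm below turner_grip. The steel blade is flat, 80 mm wide, 75 mm long, 2 mm thick (1.2 mm at the front edge); a thin cranked shank joins it to the handle.
- turner_seat (a point): Point of the handle that lies in the rest: on the handle's centre line, 65 mm behind turner_grip. Same axes.
- turner: The turner itself; origin 54 mm below turner_grip, in the plane of the blade's underside; same axes.
- rest: Fixed grey turner rest, 45 x 56 mm foot, about 63 mm high; pose varies. Origin on the table under the notch; x points along the turner, towards where the blade lies; z up.
- rest_notch (a point): Where turner_seat lies when the turner is home: 54 mm above the table, in a 26 mm wide, open-topped notch (floor 45 mm above the table, flared cheeks to 63 mm, 24 mm long along x). With the handle in the notch the blade lies flat on the table.
- garlic_on_board_mid (a point): Bystander, loose, to be left alone: garlic bulb, 60 mm across, 58 mm high, standing on the end of the board; centre, half-way up.
- chilli_jar_mid (a point): Bystander, loose, to be left alone: jar with a red cap, 59 mm across, 86 mm high, at the back; centre, half-way up.
- shaker_mid (a point): Bystander, loose, to be left alone: clear shaker with a dark lid, 70 mm across, 110 mm high, at the back; centre, half-way up.
- marker_mid (a point): Bystander, loose, to be left alone: white marker pen with a black cap, 135 mm long, 17 mm thick, lying on the table between plate and turner; centre, half-way up.

How it is judged:
By the outcome, as a careful person would: the job done as asked, in the order asked, and still so for the second after the job is handed in, with the robot touching nothing.
It also fails if it takes over 61 s, if anything falls off the work surface, if the arm or the gripper's body presses on something with over 40 N, if the wrist force passes 120 N, or if a joint passes its speed limit or range.

### The arm

A 6-joint arm with a two-finger parallel gripper is mounted at the origin on the work surface; the furniture and walls round the work are solid. World frame = base frame: x ahead of the robot, y to its left, z up, the work surface at z = 0. Lengths are in m, angles in rad, forces in N, time in s.
With the tool pointing down it reaches from about 0.425 to 0.95 m from the base axis. Payload 3.5 kg.
Tool frame: the origin (TCP) lies at the very end of the fingers, on their centre line; the grasp point (between the pads) lies behind it (ctrl.grasp_offset is the z of the grasp point in the tool frame, in m); z points along the fingers, x is the direction in which the jaws open and shut, and the axes are right-handed (so a half turn about z gives the same grasp; the last joint's range is limited). The gripper opens to 85 mm and grips with 20 to 120 N. Pads are 22 mm wide; open, the fingers measure 114 mm over their backs; the gripper's body (76 mm by 85 mm) begins 54 mm behind the grasp point. The pads swing forward as they close: fully open they stand 13 mm farther back than shut.
Start: joints at [-1.381, 0.286, 1.577, -0, 1.279, -0.15], TCP at [0.225, -0.636, 0.231] pointing down, gripper open.
Joint ranges: [-2.77, 2.77], [-0.9, 2.22], [0.21, 2.48], [-1.53, 4.67], [0.24, 2.81], [-2.84, 2.84]. Speed limits (rad/s): [2.79, 2.79, 3.14, 3.14, 3.14, 3.14].

### API

Orientations are given as a unit quaternion [x, y, z, w].
In Python, from plant import ctrl gives the robot as it stands.
- The arm moves only by the shell command python3 -m jog 'ROWS' [FORCE]. ROWS is JSON, a list of rows, each an object with "grip": the closure, from 0 (fully open) to 1 (shut); "xyz": the shift along the tool's x, y, z in m, a list of three; "dr": the turn, a rotation vector about the tool's x, y, z in rad, a list of three. A call has 1 to 12 rows; each row is the pose to reach, as a shift and turn from the pose commanded when the call began, along the tool's axes at that moment; what a row does not reach only later rows make up. A row lasts 1/12 s, in which the tool goes at most 41.7 mm and 7.16 degrees, less where a joint would pass 70% of its speed; a pose out of reach is approached as far as the arm can. A call with a gripper value outside its range is refused whole. The fingers move at their own pace and stop on an object; FORCE is the grip in N (left out, the last holds). Time passes only in rows, so rows that repeat a pose let the fingers close. It gives the time, the measured TCP pose, the force and the opening at its end, in the units of the state.
- ctrl.get_state(): the state, without advancing time (a new reading comes with each control period).
- ctrl.read_camera(name): name is "scene" or "side" or "wrist"; returns the picture (384x512x3 uint8, red, green, blue); there is no depth.
- ctrl.get_calibration(name): a dict with "mtx" (3x3 intrinsics, pixels), "R" (3x3) and "t" (3): a world point X has camera coordinates R X + t; the wrist camera has in their place "hand_eye" (4x4, takes a point from camera to tool coordinates, whose origin is the TCP and whose axes are the tool frame's). Camera axes: x right, y down, z forward; pixel columns grow to the right and rows downward; lengths in m; the calibration is good to about 2 mm. A picture is of the moment at which its call begins: read the wrist's pose just before it. get_calibration takes no time and is no camera call.
- ctrl.sign_off(): hands the job in, once; it reports no verdict.
The state is a dict: "time": time; "qpos": joint angles; "dq": joint speeds; "joint_efforts": joint torques, N m; "eef_pos": TCP position; "tcp_rot": TCP orientation; "contact_force": force on the tool from outside, world axes, zero at the start; "wrist_torque": the same for the moment, N m; "opening": opening from 0.0 (shut) to 1.0 (fully open).
Only numpy, scipy, OpenCV 4.12 (cv2) and the standard library are available. Lean on these libraries where they do the work, as an engineer would, in place of code of your own. Each camera call takes 0.05 s, during which the arm holds its last target.

## Working session

There is one attempt and no reset: what is moved stays moved. The work goes in short steps, Python scripts to look and compute and a shell command to move; the robot and the scene stay as the last step left them, time stands still between calls to the robot, and variables do not carry over. Pictures are saved under pics/ and viewed, and the job is handed in when it is done.

```bash
ls; mkdir -p pics; python3 - <<'E'
from plant import ctrl
import cv2
print(ctrl.get_state()); print(ctrl.grasp_offset)
for n in("scene","side","wrist"):
    cv2.imwrite(f"pics/{n}0.png",ctrl.read_camera(n)[:,:,::-1]); print(n,ctrl.get_calibration(n))
E
```

```text
pics
{'time': 0.0, 'qpos': array([-1.38101888e+00,  2.87169542e-01,  1.57818256e+00, -2.27272656e-06,
        1.27857690e+00, -1.50030776e-01]), 'dq': array([ 2.24564094e-05, -8.85168652e-05,  2.22756259e-03,  1.61130049e-03,
        1.54777823e-04, -9.61093120e-04]), 'joint_efforts': array([-7.94311709e-04, -4.05982339e+01, -2.92626625e+01, -2.15006826e-04,
        5.84664289e-03,  7.82092513e-06]), 'eef_pos': array([ 0.22486482, -0.63575051,  0.22994157]), 'tcp_rot': array([ 8.16487933e-01, -5.77361317e-01, -8.43027467e-04, -8.08659913e-04]), 'contact_force': array([ 0.06206197,  0.03846203, -0.06300572]), 'wrist_torque': array([ 0.02441298, -0.01393044,  0.0367116 ]), 'opening': 0.999630722166709}
-0.0187
scene {'mtx': array([[397.04969594,   0.        , 259.01665576],
       [  0.        , 397.04969594, 186.0075585 ],
       [  0.        ,   0.        ,   1.        ]]), 'R': array([[-0.41500183,  0.90981943,  0.00144254],
       [ 0.78859631,  0.36049738, -0.49815409],
       [-0.4537503 , -0.20559728, -0.86708732]]), 't': array([ 0.29724393, -0.3798215 ,  1.43087774])}
side {'mt
[... 185 characters left out ...]
 0.78571356,  0.01668314],
       [ 0.32367507, -0.23527688, -0.91644926],
       [-0.71614145,  0.57210051, -0.39980299]]), 't': array([-0.28946672, -0.13224704,  1.59584094])}
wrist {'mtx': array([[286.60451959,   0.        , 254.3903456 ],
       [  0.        , 286.60451959, 190.41296986],
       [  0.        ,   0.        ,   1.        ]]), 'hand_eye': array([[ 9.99999699e-01, -1.07726478e-04,  7.68955646e-04,
        -3.72741828e-04],
       [-1.25579046e-04,  9.54852363e-01,  2.97080712e-01,
        -7.62133918e-02],
       [-7.66242574e-04, -2.97080719e-01,  9.54852061e-01,
        -1.42939354e-01],
       [ 0.00000000e+00,  0.00000000e+00,  0.00000000e+00,
         1.00000000e+00]])}
```

View pics/scene0.png

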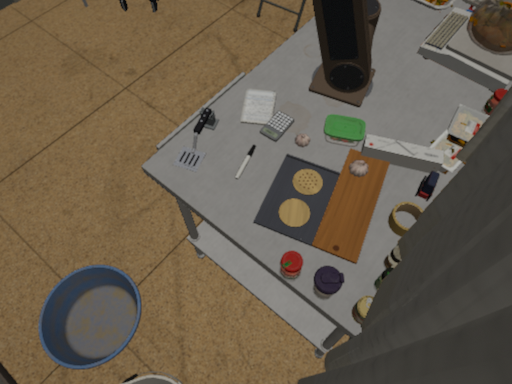

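View pics/side0.png

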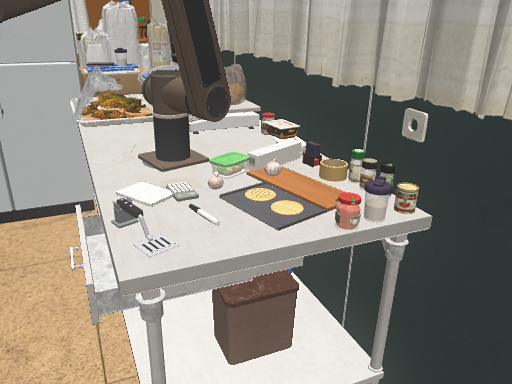

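View pics/wrist0.png

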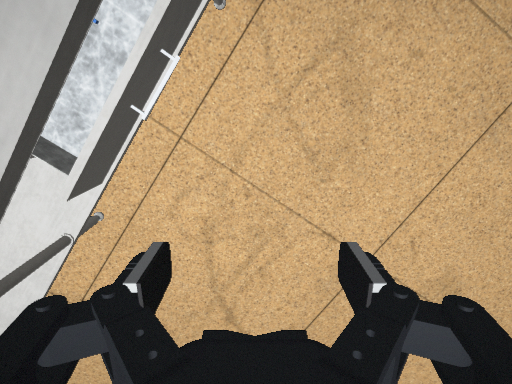

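The scene image shows the smooth biscuit at about (295,212) and the dotted one at (307,181). The turner blade is at (190,158), the rest at (208,117) and the board at (355,205). Next I'll enlarge the crops.

```bash
cat > h.py <<'E'
import numpy as np, cv2
from plant import ctrl
from scipy.spatial.transform import Rotation as R
def cam(n,state=None):
    c=ctrl.get_calibration(n)
    if n!="wrist": return c["mtx"],np.array(c["R"]),np.array(c["t"])
    s=state or ctrl.get_state()
    T=np.eye(4);T[:3,:3]=R.from_quat(s["tcp_rot"]).as_matrix();T[:3,3]=s["eef_pos"]
    T=np.linalg.inv(T@c["hand_eye"]); return c["mtx"],T[:3,:3],T[:3,3]
def proj(C,X):
    K,Rm,t=C; p=(np.atleast_2d(X)@Rm.T+t)@K.T; return p[:,:2]/p[:,2:]
def ray(C,uv,z):
    K,Rm,t=C; uv=np.atleast_2d(np.asarray(uv,float)); d=np.c_[uv,np.ones(len(uv))]@np.linalg.inv(K).T@Rm; o=-Rm.T@t
    return o+d*((z-o[2])/d[:,2])[:,None]
def tri(C1,u1,C2,u2):
    P=[C[0]@np.c_[C[1],C[2]] for C in(C1,C2)]
    X=cv2.triangulatePoints(P[0],P[1],np.array(u1,float),np.array(u2,float))[:,0]; return X[:3]/X[3]
E
python3 - <<'E'
import cv2
a=cv2.imread("pics/scene0.png")
cv2.imwrite("pics/s1.png",cv2.resize(a[90:270,140:400],None,fx=3,fy=3,interpolation=cv2.INTER_CUBIC))
a=cv2.imread("pics/side0.png")
cv2.imwrite("pics/d1.png",cv2.resize(a[140:270,100:360],None,fx=3,fy=3,interpolation=cv2.INTER_CUBIC))
E
```

```text
(no output)
```

View pics/s1.png

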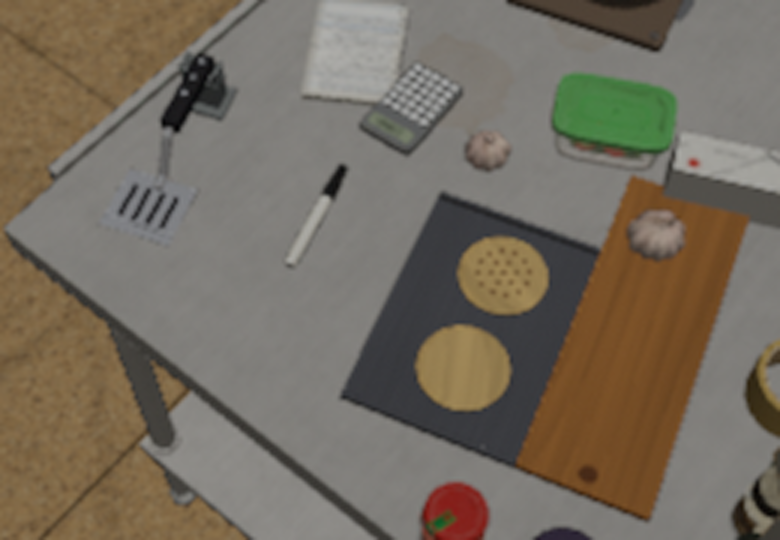

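View pics/d1.png

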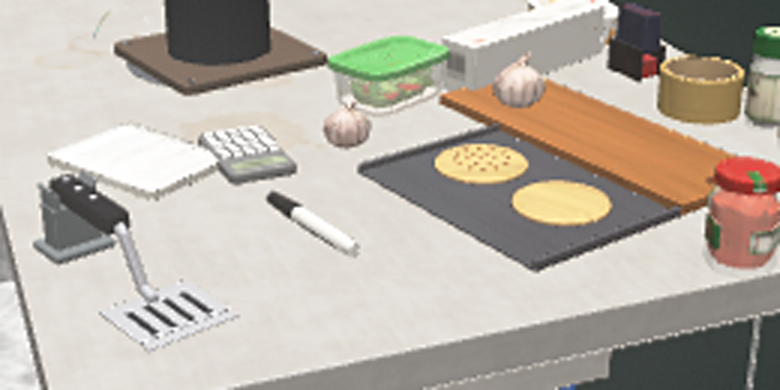

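The crops are clear enough to get coarse world positions from hand-picked points.

```bash
python3 - <<'E'
from h import *
np.set_printoptions(precision=4,suppress=True)
S=cam("scene");D=cam("side")
s=lambda x,y:(x/3+140-.33,y/3+90-.33); d=lambda x,y:(x/3+100-.33,y/3+140-.33)
for n,p,q,z in [("plateA",(345,398),(540,268),.003),("plateB",(443,195),(362,172),.012),("boardcorner_far",(632,178),(442,98),.012),("board lowR",(648,520),None,.012),("boardUR",(747,218),None,.012),("edge low",(518,464),(682,212),.012),
 ("bisc wrong",(463,368),(561,203),.014),("bisc right",(503,275),(481,163),.014),("blade tipL",(103,228),(150,350),.002),("blade tipR",(178,243),(238,317),.002),("blade backL",(124,175),(100,315),.002),("blade backR",(197,186),(187,283),.002),("handle top",(205,57),(65,180),.062),("handle front",(175,125),(120,225),.062),
 ("markerend",(343,168),(272,197),.008),("markerend2",(292,264),(355,250),.008)]:
    print(n,ray(S,s(*p),z)[0], ray(D,d(*q),z)[0] if q else "", tri(S,s(*p),D,d(*q)) if q else "")
print(proj(S,ctrl.get_state()["eef_pos"]))
E
```

```text
plateA [ 0.6392 -0.049   0.003 ] [ 0.6407 -0.0491  0.003 ] [ 0.6396 -0.0487  0.0027]
plateB [ 0.3872 -0.0517  0.012 ] [ 0.4051 -0.0682  0.012 ] [ 0.381  -0.0531  0.0003]
boardcorner_far [0.2834 0.1227 0.012 ] [0.2902 0.1165 0.012 ] [0.2811 0.123  0.0081]
board lowR [0.6387 0.2532 0.012 ]  
boardUR [0.2822 0.2476 0.012 ]  
edge low [0.6371 0.127  0.012 ] [0.6485 0.1142 0.012 ] [0.6353 0.1276 0.0039]
bisc wrong [0.5674 0.0437 0.014 ] [0.5727 0.0357 0.014 ] [0.565  0.0431 0.009 ]
bisc right [0.4536 0.0413 0.014 ] [0.4587 0.0346 0.014 ] [0.4512 0.0408 0.0098]
blade tipL [ 0.5671 -0.3613  0.002 ] [ 0.5646 -0.3676  0.002 ] [ 0.5631 -0.3651 -0.0012]
blade tipR [ 0.5508 -0.281   0.002 ] [ 0.5607 -0.2913  0.002 ] [ 0.5469 -0.2843 -0.0066]
blade backL [ 0.4992 -0.3754  0.002 ] [ 0.4944 -0.3754  0.002 ] [ 0.4984 -0.3761  0.0032]
blade backR [ 0.4792 -0.2973  0.002 ] [ 0.4878 -0.2972  0.002 ] [ 0.4809 -0.2958  0.0001]
handle top [ 0.3607 -0.3436  0.062 ] [ 0.3662 -0.3431  0.062 ] [ 0.3618 -0.3425  0.0613]
handle front [ 0.4548 -0.3285  0.062 ] [ 0.473  -0.3432  0.062 ] [ 0.4483 -0.3335  0.0501]
markerend [ 0.3968 -0.1634  0.008 ] [ 0.3961 -0.1623  0.008 ] [ 0.3974 -0.1631  0.0088]
markerend2 [ 0.5275 -0.1603  0.008 ] [ 0.5297 -0.1607  0.008 ] [ 0.5279 -0.16    0.0074]
[[141.0605  13.819 ]]
```

```bash
python3 -m jog '[{"grip":0,"xyz":[-0.204,-0.297,0],"dr":[0,0,0.17]},{"grip":0,"xyz":[-0.204,-0.297,0],"dr":[0,0,0.17]},{"grip":0,"xyz":[-0.204,-0.297,0],"dr":[0,0,0.17]},{"grip":0,"xyz":[-0.204,-0.297,0],"dr":[0,0,0.17]},{"grip":0,"xyz":[-0.204,-0.297,0],"dr":[0,0,0.17]},{"grip":0,"xyz":[-0.204,-0.297,0],"dr":[0,0,0.17]},{"grip":0,"xyz":[-0.204,-0.297,0],"dr":[0,0,0.17]},{"grip":0,"xyz":[-0.204,-0.297,0],"dr":[0,0,0.17]},{"grip":0,"xyz":[-0.204,-0.297,0],"dr":[0,0,0.17]},{"grip":0,"xyz":[-0.204,-0.297,0],"dr":[0,0,0.17]},{"grip":0,"xyz":[-0.204,-0.297,0],"dr":[0,0,0.17]}]'
python3 - <<'E'
from h import *
import pickle
s=ctrl.get_state(); print(s["eef_pos"],s["qpos"],s["contact_force"],R.from_quat(s["tcp_rot"]).as_matrix())
pickle.dump(s,open("st1.pkl","wb"))
a=ctrl.read_camera("wrist")[:,:,::-1]; cv2.imwrite("pics/w1.png",a); cv2.imwrite("pics/w1b.png",cv2.resize(a,(800,600),interpolation=cv2.INTER_CUBIC))
E
```

```text
time: 1.07
eef_pos: [0.4376, -0.3438, 0.2311]
tcp_rot: [0.766, -0.643, -0.0, 0.0]
contact_force: [-0.7, -1.5, 0.6]
opening: 0.998
[ 0.437615   -0.34380094  0.23114025] [-8.48049060e-01  2.60883176e-02  1.87042299e+00 -4.18362553e-04
  1.24530664e+00  5.49912371e-01] [-0.6668231  -1.52609811  0.57402302] [[ 1.72107530e-01 -9.85078067e-01 -4.46297268e-04]
 [-9.85078168e-01 -1.72107505e-01 -9.32454754e-05]
 [ 1.50429634e-05  4.55685944e-04 -9.99999896e-01]]
```

View pics/w1b.png

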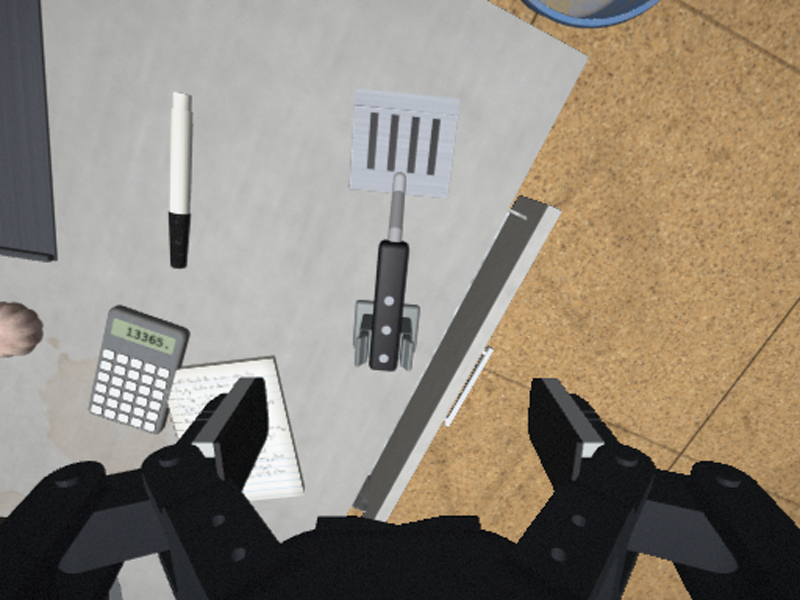

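The wrist view shows the blade corners at about (355,89), (460,98), (447,197) and (349,188), and the handle from (395,242) to (384,370) in the enlarged picture.

```bash
python3 - <<'E'
from h import *
import pickle
np.set_printoptions(precision=4,suppress=True)
s=pickle.load(open("st1.pkl","rb"));C=cam("wrist",s)
u=lambda *p:np.array(p)/1.5625-.18
B=ray(C,[u(355,89),u(460,98),u(447,197),u(349,188)],.001)
print(B,np.linalg.norm(B-np.roll(B,1,0),axis=1))
a=cv2.imread("pics/w1.png"); 
m=(a.max(2)<75).astype(np.uint8); m[:150]=0;m[240:]=0;m[:,:238]=0;m[:,263:]=0
n,l,st,ce=cv2.connectedComponentsWithStats(m); k=1+st[1:,4].argmax(); m=(l==k).astype(np.uint8)
print(st[k],ce[k])
c=max(cv2.findContours(m,0,2)[0],key=cv2.contourArea); r=cv2.minAreaRect(c); box=cv2.boxPoints(r); print(r,box)
H=ray(C,box,.063); print(H,np.linalg.norm(H-np.roll(H,1,0),axis=1))
H2=ray(C,[u(381,241),u(409,243),u(397,371),u(371,368)],.063);print(H2,np.linalg.norm(H2-np.roll(H2,1,0),axis=1))
tip=(B[0]+B[1])/2;back=(B[2]+B[3])/2;hf=(H2[0]+H2[1])/2;hr=(H2[2]+H2[3])/2
for p,q in((tip,back),(hf,hr),(tip,hr)):
    d=p-q; print(np.degrees(np.arctan2(d[1],d[0])),np.hypot(*d[:2]))
d=(tip-hr)[:2];d/=np.hypot(*d)
print("grip est",tip[:2]-d*.125, hr[:2]+d*.08, hf[:2]-d*.02)
E
```

```text
[[ 0.5567 -0.2898  0.001 ]
 [ 0.5643 -0.3699  0.001 ]
 [ 0.4899 -0.3753  0.001 ]
 [ 0.4832 -0.2956  0.001 ]] [0.0737 0.0805 0.0746 0.08  ]
[238 154  25  83 955] [250.0094 198.7686]
((250.0, 195.0), (82.0, 24.0), 90.0) [[238. 154.]
 [262. 154.]
 [262. 236.]
 [238. 236.]]
[[ 0.4552 -0.3224  0.063 ]
 [ 0.4597 -0.3482  0.063 ]
 [ 0.3625 -0.366   0.063 ]
 [ 0.3576 -0.3377  0.063 ]] [0.0988 0.0262 0.0988 0.0287]
[[ 0.4562 -0.3285  0.063 ]
 [ 0.4582 -0.348   0.063 ]
 [ 0.3592 -0.3567  0.063 ]
 [ 0.3583 -0.3367  0.063 ]] [0.0983 0.0197 0.0993 0.02  ]
4.315508201357867 0.07416546557309142
4.924891871852953 0.09880097891567696
4.779105169178261 0.20246105075012988
grip est [ 0.436  -0.3403] [ 0.4385 -0.3401] [ 0.4373 -0.3399]
```

Grip point is about (0.437, -0.340) with the turner at azimuth 4.8°. The measured sizes agree with those given (80 × 74 mm blade, 99 mm handle). I'll descend.

```bash
python3 -m jog '[{"grip":0,"xyz":[-0.0037,0,0.03],"dr":[0,0,0.09]},{"grip":0,"xyz":[-0.0037,0,0.07],"dr":[0,0,0.09]},{"grip":0,"xyz":[-0.0037,0,0.11],"dr":[0,0,0.09]},{"grip":0,"xyz":[-0.0037,0,0.15],"dr":[0,0,0.09]},{"grip":0,"xyz":[-0.0037,0,0.18],"dr":[0,0,0.09]},{"grip":0,"xyz":[-0.0037,0,0.1955],"dr":[0,0,0.09]},{"grip":0,"xyz":[-0.0037,0,0.1955],"dr":[0,0,0.09]}]'
python3 - <<'E'
from h import *
s=ctrl.get_state(); print(s["qpos"])
a=ctrl.read_camera("wrist")[:,:,::-1]; cv2.imwrite("pics/w2.png",a)
E
```

```text
time: 1.7
eef_pos: [0.4327, -0.34, 0.0307]
tcp_rot: [0.734, -0.679, -0.005, -0.0]
contact_force: [-0.8, -0.9, -0.6]
opening: 0.999
[-8.50219547e-01  2.75951985e-01  1.99956341e+00 -4.01052844e-04
  8.76142831e-01  6.43560917e-01]
```

View pics/w2.png

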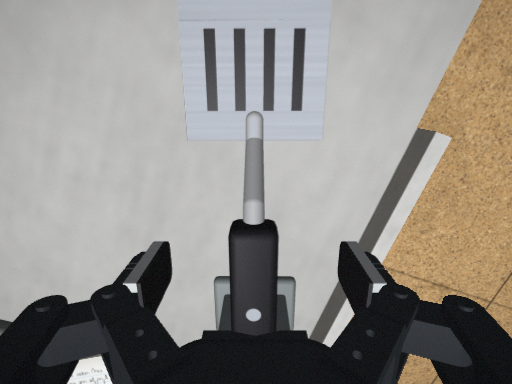

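The handle is centred between the jaws and aligned. I'll let the arm settle, then close.

```bash
python3 -m jog '[{"grip":0,"xyz":[0,0,0],"dr":[0,0,0]},{"grip":0,"xyz":[0,0,0],"dr":[0,0,0]},{"grip":0,"xyz":[0,0,0],"dr":[0,0,0]}]' 90
python3 -m jog '[{"grip":1,"xyz":[0,0,0],"dr":[0,0,0]},{"grip":1,"xyz":[0,0,0],"dr":[0,0,0]},{"grip":1,"xyz":[0,0,0],"dr":[0,0,0]},{"grip":1,"xyz":[0,0,0],"dr":[0,0,0]},{"grip":1,"xyz":[0,0,0],"dr":[0,0,0]},{"grip":1,"xyz":[0,0,0],"dr":[0,0,0]},{"grip":1,"xyz":[0,0,0],"dr":[0,0,0]},{"grip":1,"xyz":[0,0,0],"dr":[0,0,0]},{"grip":1,"xyz":[0,0,0],"dr":[0,0,0]},{"grip":1,"xyz":[0,0,0],"dr":[0,0,0]}]' 90
python3 - <<'E'
from h import *
import pickle
s=ctrl.get_state(); print(s["eef_pos"],s["tcp_rot"],s["qpos"]); pickle.dump(s,open("grasp.pkl","wb"))
E
```

```text
time: 2.0
eef_pos: [0.4374, -0.343, 0.0381]
tcp_rot: [0.735, -0.679, 0.002, 0.0]
contact_force: [0.6, 0.6, -0.2]
opening: 1.001
time: 2.83
eef_pos: [0.4365, -0.3412, 0.0362]
tcp_rot: [0.735, -0.678, -0.0, -0.0]
contact_force: [-0.1, 3.2, 4.9]
opening: 0.24
[ 0.43653924 -0.34118366  0.03615966] [ 7.34670560e-01 -6.78423969e-01 -1.97482059e-04 -2.19773966e-04] [-8.46715336e-01  2.69272464e-01  1.99519804e+00  5.16705785e-04
  8.77559523e-01  6.44185032e-01]
```

Grasped: opening 0.24 corresponds to about 20 mm. Now I'll lift, then swing towards the plate.

```bash
python3 -m jog '[{"grip":1,"xyz":[0,0,-0.02],"dr":[0,0,0]},{"grip":1,"xyz":[0,0,-0.05],"dr":[0,0,0]},{"grip":1,"xyz":[0,0,-0.09],"dr":[0,0,0]},{"grip":1,"xyz":[0,0,-0.13],"dr":[0,0,0]},{"grip":1,"xyz":[0,0,-0.16],"dr":[0,0,0]},{"grip":1,"xyz":[0,0,-0.16],"dr":[0,0,0]}]'
python3 -m jog '[{"grip":1,"xyz":[-0.013,-0.012,0],"dr":[0,0,-0.12]},{"grip":1,"xyz":[-0.027,-0.024,0],"dr":[0,0,-0.24]},{"grip":1,"xyz":[-0.041,-0.036,0],"dr":[0,0,-0.36]},{"grip":1,"xyz":[-0.054,-0.048,0],"dr":[0,0,-0.48]},{"grip":1,"xyz":[-0.067,-0.06,0],"dr":[0,0,-0.6]},{"grip":1,"xyz":[-0.08,-0.072,0],"dr":[0,0,-0.72]},{"grip":1,"xyz":[-0.094,-0.084,0],"dr":[0,0,-0.84]},{"grip":1,"xyz":[-0.108,-0.096,0],"dr":[0,0,-0.96]},{"grip":1,"xyz":[-0.122,-0.108,0],"dr":[0,0,-1.08]},{"grip":1,"xyz":[-0.135,-0.12,0],"dr":[0,0,-1.2]},{"grip":1,"xyz":[-0.147,-0.132,0],"dr":[0,0,-1.32]},{"grip":1,"xyz":[-0.159,-0.143,0],"dr":[0,0,-1.44]}]'
python3 -m jog '[{"grip":1,"xyz":[0,0,0],"dr":[0,0,-0.05]},{"grip":1,"xyz":[0,0,0],"dr":[0,0,-0.05]},{"grip":1,"xyz":[0,0,0],"dr":[0,0,-0.05]},{"grip":1,"xyz":[0,0,0],"dr":[0,0,-0.05]},{"grip":1,"xyz":[0,0,0],"dr":[0,0,-0.05]}]'
python3 - <<'E'
from h import *
import pickle
s=ctrl.get_state(); print(s["eef_pos"],s["tcp_rot"],s["qpos"]); pickle.dump(s,open("st3.pkl","wb"))
a=ctrl.read_camera("wrist")[:,:,::-1]; cv2.imwrite("pics/w3.png",a); cv2.imwrite("pics/w3b.png",cv2.resize(a,(800,600),interpolation=cv2.INTER_CUBIC))
E
```

```text
time: 3.33
eef_pos: [0.4392, -0.3448, 0.2037]
tcp_rot: [0.735, -0.678, 0.007, 0.001]
contact_force: [1.5, -1.4, -0.4]
opening: 0.241
time: 4.33
eef_pos: [0.5661, -0.1707, 0.1936]
tcp_rot: [1.0, -0.022, -0.001, -0.0]
contact_force: [0.8, -0.2, -2.1]
opening: 0.239
time: 4.75
eef_pos: [0.5658, -0.1719, 0.1952]
tcp_rot: [1.0, -0.001, -0.0, -0.0]
contact_force: [-0.3, 0.4, -1.7]
opening: 0.243
[ 0.56584387 -0.1719368   0.19521089] [ 9.99999173e-01 -1.23424005e-03 -3.59078744e-04 -3.74768140e-05] [-4.66338243e-01  1.36533090e-01  1.82034772e+00 -2.75308592e-04
  1.18538735e+00 -4.63766177e-01]
```

View pics/w3b.png

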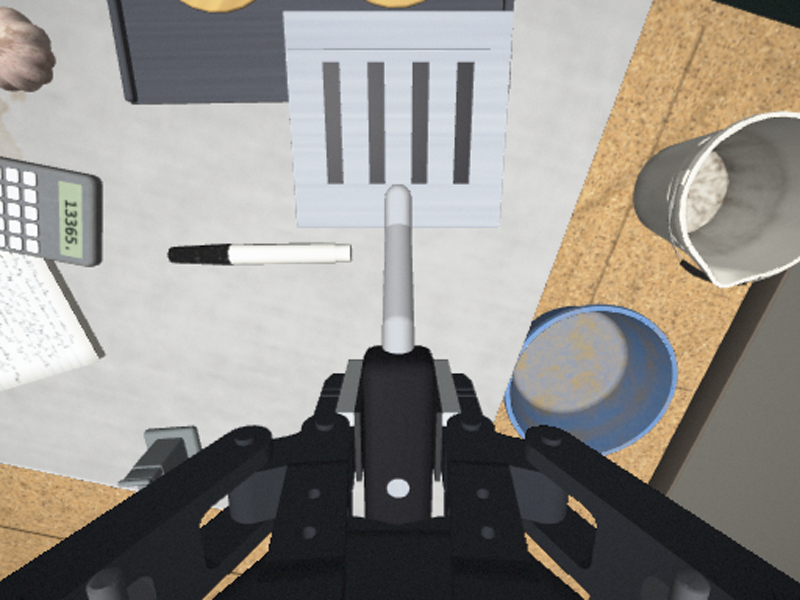

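The blade is centred (columns 283–514 against principal point 397), but it hides the biscuits. I'll measure biscuits and board edge from the scene and side cameras.

```bash
python3 - <<'E'
from h import *
np.set_printoptions(precision=4,suppress=True)
for n in("scene","side"):
    a=cv2.imread(f"pics/{n}0.png");C=cam(n)
    h=cv2.cvtColor(a,cv2.COLOR_BGR2HSV)
    # biscuits: yellowish
    m=((h[...,0]>15)&(h[...,0]<30)&(h[...,1]>70)&(h[...,2]>110)).astype(np.uint8)
    ctr=proj(C,[.51,.04,.01])[0].astype(int)
    w=np.zeros_like(m); w[ctr[1]-35:ctr[1]+40,ctr[0]-50:ctr[0]+50]=1; m*=w
    m=cv2.morphologyEx(m,cv2.MORPH_CLOSE,np.ones((5,5)))
    for c in cv2.findContours(m,0,1)[0]:
        if cv2.contourArea(c)<200: continue
        e=cv2.fitEllipse(c); print(n,"ell",e[0],e[1], ray(C,e[0],.0095)[0][:2], "area",cv2.contourArea(c))
        P=ray(C,c[:,0,:],.0095)[:,:2]; print("  circle in plane:",cv2.minEnclosingCircle((P*1000).astype(np.float32)))
    # board mask: orange brown
    m=((h[...,0]>5)&(h[...,0]<17)&(h[...,1]>130)).astype(np.uint8)
    ctr=proj(C,[.5,.19,.012])[0].astype(int); w=np.zeros_like(m); w[ctr[1]-70:ctr[1]+70,ctr[0]-70:ctr[0]+70]=1
    nn,l,st,ce=cv2.connectedComponentsWithStats(m*w); k=1+st[1:,4].argmax()
    ys,xs=np.nonzero(l==k); P=ray(C,np.c_[xs,ys],.012)[:,:2]
    # plate-side edge: min y per x bin
    E=[]
    for x0 in np.arange(.34,.63,.015):
        q=P[(P[:,0]>x0)&(P[:,0]<x0+.015)]
        if len(q)>5: E.append((x0+.0075,q[:,1].min(),q[:,1].max()))
    E=np.array(E); print(n,"edge fit",np.polyfit(E[:,0]-.5,E[:,1],1),np.polyfit(E[:,0]-.5,E[:,2],1),"x range",P[:,0].min(),P[:,0].max())
S=cam("scene")
for nm,r in(("chilli",.086),):
    pass
E
```

```text
scene ell (293.9588623046875, 212.23597717285156) (27.448974609375, 30.638675689697266) [0.565  0.0429] area 658.0
  circle in plane: ((564.1941528320312, 42.276878356933594), 46.50855255126953)
scene ell (307.2974548339844, 181.43972778320312) (25.030380249023438, 29.377717971801758) [0.4513 0.0408] area 575.5
  circle in plane: ((450.0683288574219, 40.153263092041016), 46.4851188659668)
scene edge fit [0.0079 0.1239] [0.0142 0.25  ] x range 0.2817504342085805 0.6402102568061425
side ell (274.75177001953125, 201.4703369140625) (17.725990295410156, 60.15669631958008) [0.5166 0.0415] area 679.0
  circle in plane: ((508.6234130859375, 44.073326110839844), 103.43948364257812)
side edge fit [-0.0167  0.114 ] [-0.1264  0.2401] x range 0.28035405743947805 0.6507674718974484
```

Wrong biscuit centre ≈ (0.5645, 0.0425) and board edge ≈ y 0.123, both from the scene camera. The side camera's lower edge value is biased because it sees the brown step face. I'll descend in front of the biscuit, over the plate.

```bash
python3 -m jog '[{"grip":1,"xyz":[0,-0.012,0.03],"dr":[0,0,0]},{"grip":1,"xyz":[0,-0.025,0.06],"dr":[-0.03,0,0]},{"grip":1,"xyz":[0,-0.025,0.09],"dr":[-0.03,0,0]},{"grip":1,"xyz":[0,-0.025,0.115],"dr":[-0.03,0,0]},{"grip":1,"xyz":[0,-0.025,0.135],"dr":[-0.03,0,0]},{"grip":1,"xyz":[0,-0.025,0.14],"dr":[-0.03,0,0]},{"grip":1,"xyz":[0,-0.025,0.14],"dr":[-0.03,0,0]},{"grip":1,"xyz":[0,-0.025,0.14],"dr":[-0.03,0,0]}]'
python3 - <<'E'
from h import *
s=ctrl.get_state(); print(s["eef_pos"],s["tcp_rot"],s["qpos"])
for n,x0,y0,x1,y1 in(("side",170,130,360,260),("scene",220,120,400,260)):
    a=ctrl.read_camera(n)[:,:,::-1]; cv2.imwrite(f"pics/{n}4.png",a); cv2.imwrite(f"pics/{n}4b.png",cv2.resize(a[y0:y1,x0:x1],None,fx=4,fy=4,interpolation=cv2.INTER_CUBIC))
a=ctrl.read_camera("wrist")[:,:,::-1]; cv2.imwrite("pics/w4.png",a)
E
```

```text
time: 5.47
eef_pos: [0.5669, -0.1471, 0.0568]
tcp_rot: [1.0, -0.001, 0.001, 0.015]
contact_force: [-0.5, -0.5, -1.5]
opening: 0.237
[ 0.56692189 -0.14708712  0.05676095] [ 9.99882798e-01 -8.31679327e-04  6.26306972e-04  1.52743454e-02] [-0.41513782  0.29288338  1.91807637 -0.03458413  0.91747357 -0.39263243]
```

View pics/side4b.png

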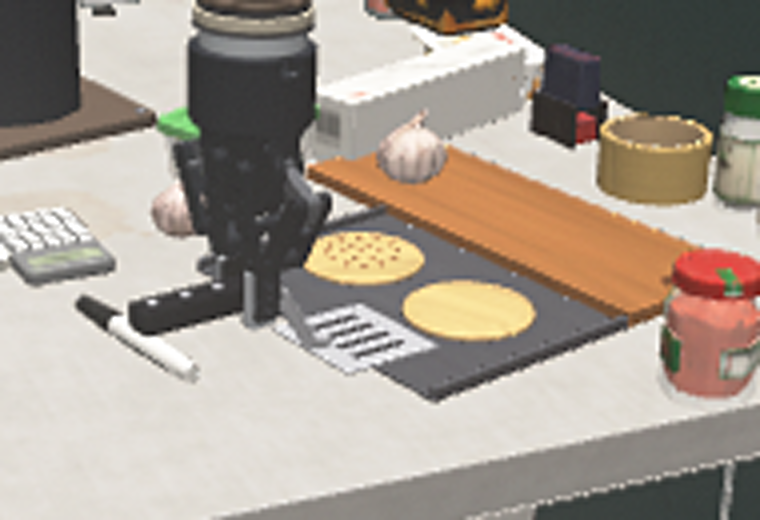

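View pics/scene4b.png

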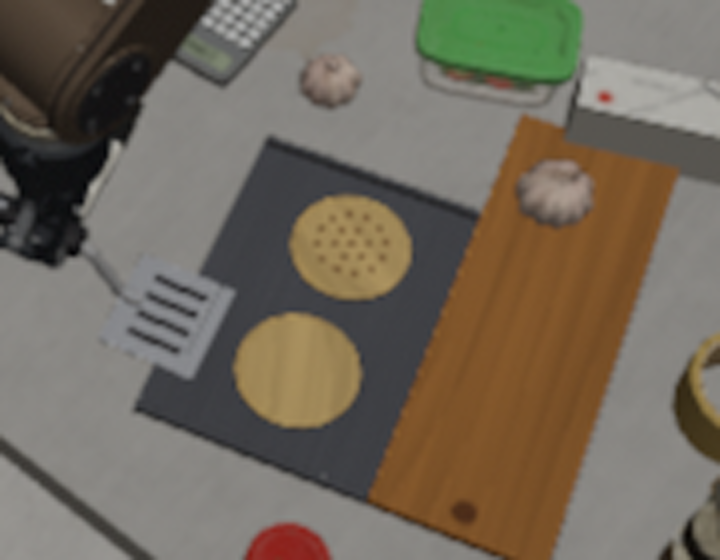

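View pics/w4.png

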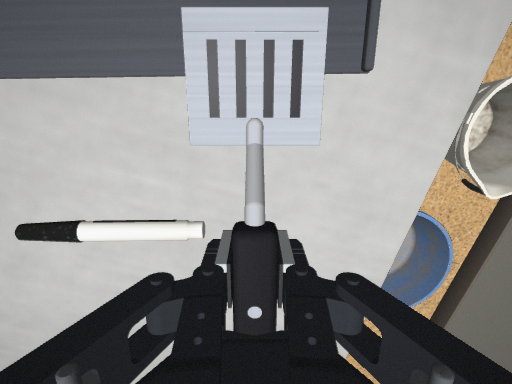

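```bash
python3 - <<'E'
from h import *
np.set_printoptions(precision=4,suppress=True)
S=cam("scene");s=ctrl.get_state()
Rm=R.from_quat(s["tcp_rot"]).as_matrix(); tip=s["eef_pos"]+Rm@[0,-.125,.0355]; print("model tip",tip)
f=lambda x,y:(x/4+220-.4,y/4+120-.4)
print(ray(S,[f(235,289),f(193,378),f(150,258),f(104,344)],tip[2]), "bisc",ray(S,f(298,370),.0095))
D=cam("side");g=lambda x,y:(x/4+170-.4,y/4+130-.4)
print("side",ray(D,[g(438,345),g(352,373)],tip[2]),"bisc",ray(D,g(469,310),.014))
W=cam("wrist",s)
print(ray(W,[(181,8),(328,8),(321,146),(190,146)],tip[2]+.001))
print(ray(W,[(0,77),(140,73),(370,72)],.003))
E
```

```text
model tip [ 0.5681 -0.0235  0.0186]
[[ 0.5262 -0.0235  0.0186]
 [ 0.6062 -0.0222  0.0186]
 [ 0.5282 -0.0921  0.0186]
 [ 0.6081 -0.0924  0.0186]] bisc [[0.5644 0.0431 0.0095]]
side [[ 0.607  -0.0222  0.0186]
 [ 0.6049 -0.092   0.0186]] bisc [[0.5719 0.0371 0.014 ]]
[[ 0.5286 -0.0241  0.0196]
 [ 0.6082 -0.0241  0.0196]
 [ 0.61   -0.0992  0.0196]
 [ 0.5279 -0.0991  0.0196]]
[[ 0.4073 -0.058   0.003 ]
 [ 0.4961 -0.0557  0.003 ]
 [ 0.6415 -0.0553  0.003 ]]
```

Model, scene, side and wrist agree on the tip at (0.567, -0.0235, 0.019). The plate's open end at y -0.0555 puts the board edge at 0.1245. Lowering now.

```bash
python3 -m jog '[{"grip":1,"xyz":[-0.0025,0,0.008],"dr":[0,0,0]},{"grip":1,"xyz":[-0.0025,0,0.012],"dr":[0,0,0]},{"grip":1,"xyz":[-0.0025,0,0.0145],"dr":[0,0,0]},{"grip":1,"xyz":[-0.0025,0,0.0145],"dr":[0,0,0]},{"grip":1,"xyz":[-0.0025,0,0.0145],"dr":[0,0,0]}]'
python3 -m jog '[{"grip":1,"xyz":[0,0,0.001],"dr":[0,0,0]},{"grip":1,"xyz":[0,0,0.002],"dr":[0,0,0]},{"grip":1,"xyz":[0,0,0.002],"dr":[0,0,0]},{"grip":1,"xyz":[0,0,0.002],"dr":[0,0,0]}]'
```

```text
time: 6.03
eef_pos: [0.5638, -0.1469, 0.0417]
tcp_rot: [1.0, -0.0, -0.0, 0.015]
contact_force: [-0.5, -0.5, 2.2]
opening: 0.24
time: 6.37
eef_pos: [0.5642, -0.1474, 0.0404]
tcp_rot: [1.0, -0.0, 0.0, 0.015]
contact_force: [-2.3, -1.9, 7.0]
opening: 0.235
```

In contact with the plate at about 9 N. I'll advance along +y, compensating for the 0.03 rad pitch.

```bash
python3 -m jog '[{"grip":1,"xyz":[0,-0.008,-0.0007],"dr":[0,0,0]},{"grip":1,"xyz":[0,-0.016,-0.001],"dr":[0,0,0]},{"grip":1,"xyz":[0,-0.024,-0.0012],"dr":[0,0,0]},{"grip":1,"xyz":[0,-0.032,-0.0014],"dr":[0,0,0]},{"grip":1,"xyz":[0,-0.04,-0.0016],"dr":[0,0,0]},{"grip":1,"xyz":[0,-0.048,-0.0018],"dr":[0,0,0]},{"grip":1,"xyz":[0,-0.056,-0.002],"dr":[0,0,0]},{"grip":1,"xyz":[0,-0.06,-0.0022],"dr":[0,0,0]},{"grip":1,"xyz":[0,-0.06,-0.0022],"dr":[0,0,0]}]'
python3 - <<'E'
from h import *
for n,x0,y0,x1,y1 in(("side",170,130,360,260),("scene",220,120,400,260)):
    a=ctrl.read_camera(n)[:,:,::-1]; cv2.imwrite(f"pics/{n}5b.png",cv2.resize(a[y0:y1,x0:x1],None,fx=4,fy=4,interpolation=cv2.INTER_CUBIC))
E
```

```text
time: 7.12
eef_pos: [0.565, -0.086, 0.0407]
tcp_rot: [1.0, -0.0, 0.001, 0.015]
contact_force: [1.0, -1.0, 5.0]
opening: 0.242
```

View pics/scene5b.png

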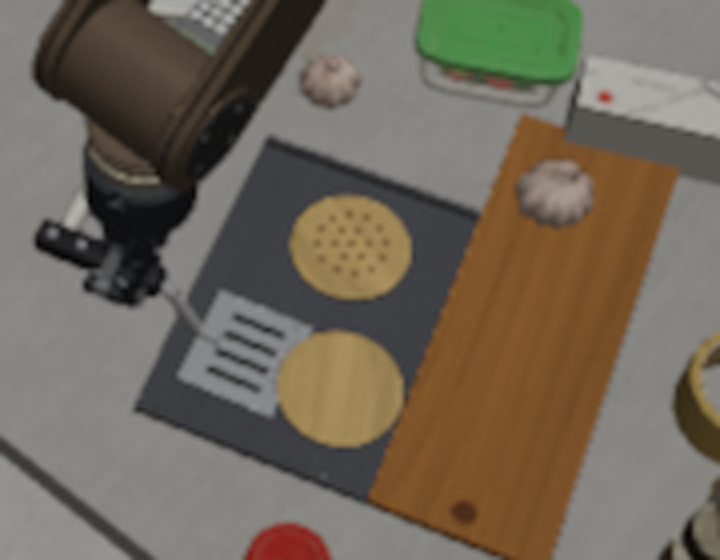

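View pics/side5b.png

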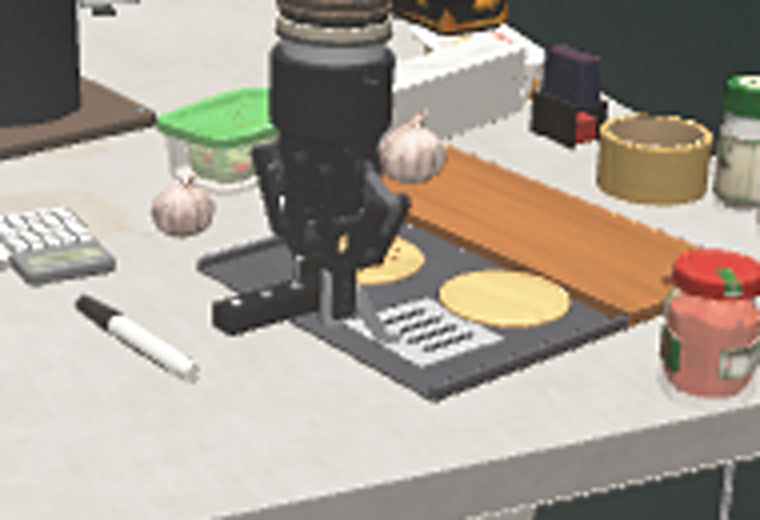

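The blade tip is just under the biscuit's rim (scene crop, biscuit at about (340,388)). The biscuit has slid to within a few mm of the step, and I'll keep going until it is braced there.

```bash
python3 -m jog '[{"grip":1,"xyz":[0,-0.006,-0.0002],"dr":[0,0,0]},{"grip":1,"xyz":[0,-0.012,-0.0004],"dr":[0,0,0]},{"grip":1,"xyz":[0,-0.018,-0.0006],"dr":[0,0,0]},{"grip":1,"xyz":[0,-0.024,-0.0008],"dr":[0,0,0]},{"grip":1,"xyz":[0,-0.03,-0.001],"dr":[0,0,0]},{"grip":1,"xyz":[0,-0.036,-0.0012],"dr":[0,0,0]},{"grip":1,"xyz":[0,-0.036,-0.0012],"dr":[0,0,0]}]'
python3 - <<'E'
from h import *
for n,x0,y0,x1,y1 in(("side",170,130,360,260),("scene",220,120,400,260)):
    a=ctrl.read_camera(n)[:,:,::-1]; cv2.imwrite(f"pics/{n}6b.png",cv2.resize(a[y0:y1,x0:x1],None,fx=4,fy=4,interpolation=cv2.INTER_CUBIC))
E
```

```text
time: 7.8
eef_pos: [0.5649, -0.0503, 0.0407]
tcp_rot: [1.0, -0.0, 0.001, 0.015]
contact_force: [0.5, -0.7, 5.2]
opening: 0.242
```

View pics/scene6b.png

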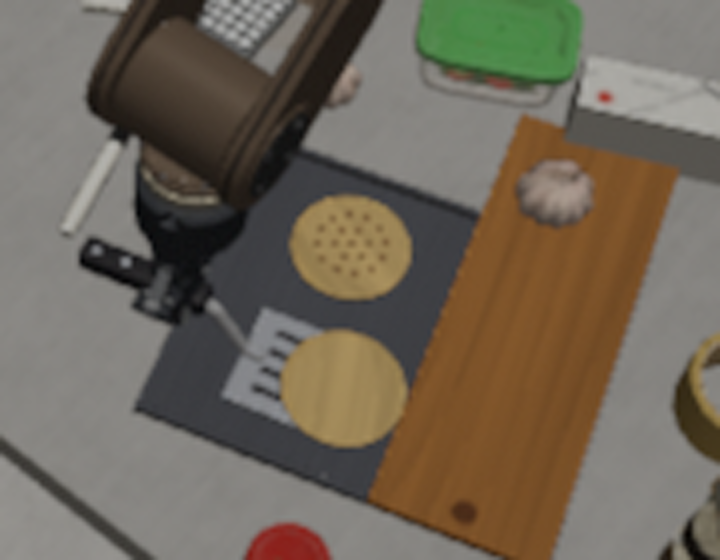

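View pics/side6b.png

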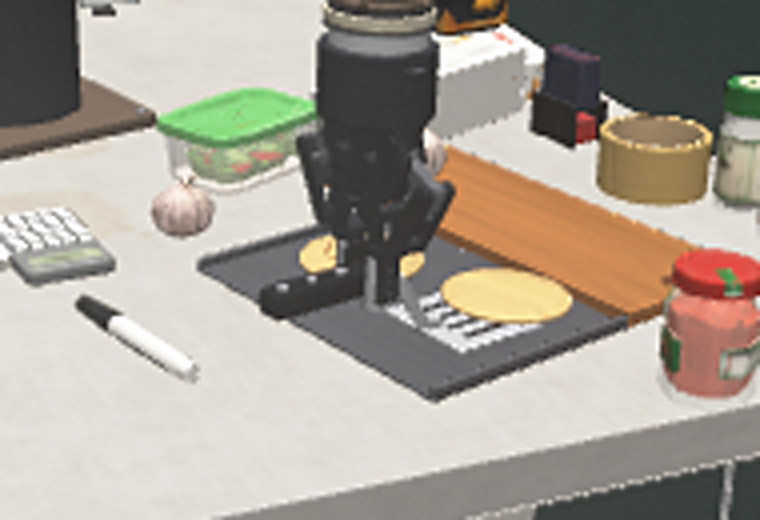

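The blade is sliding under the braced biscuit and the other biscuit hasn't moved. About 30 mm further.

```bash
python3 -m jog '[{"grip":1,"xyz":[0,-0.006,-0.0002],"dr":[0,0,0]},{"grip":1,"xyz":[0,-0.012,-0.0004],"dr":[0,0,0]},{"grip":1,"xyz":[0,-0.018,-0.0006],"dr":[0,0,0]},{"grip":1,"xyz":[0,-0.024,-0.0008],"dr":[0,0,0]},{"grip":1,"xyz":[0,-0.03,-0.001],"dr":[0,0,0]},{"grip":1,"xyz":[0,-0.03,-0.001],"dr":[0,0,0]},{"grip":1,"xyz":[0,-0.03,-0.001],"dr":[0,0,0]}]'
python3 - <<'E'
from h import *
s=ctrl.get_state();print(s["qpos"],s["eef_pos"]+R.from_quat(s["tcp_rot"]).apply([0,-.125,.0355]))
for n,x0,y0,x1,y1 in(("side",170,130,360,260),("scene",220,120,400,260)):
    a=ctrl.read_camera(n)[:,:,::-1]; cv2.imwrite(f"pics/{n}7b.png",cv2.resize(a[y0:y1,x0:x1],None,fx=4,fy=4,interpolation=cv2.INTER_CUBIC))
E
```

```text
time: 8.48
eef_pos: [0.5648, -0.0204, 0.0406]
tcp_rot: [1.0, -0.001, 0.001, 0.015]
contact_force: [0.9, -1.3, 4.7]
opening: 0.239
[-0.20277743  0.28160304  1.96932588 -0.03686197  0.88283466 -0.17801496] [0.56503932 0.10354243 0.00142546]
```

View pics/scene7b.png

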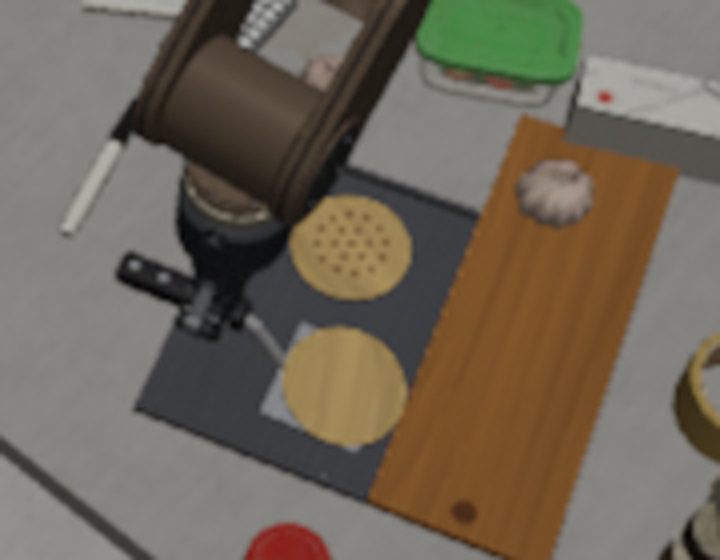

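View pics/side7b.png

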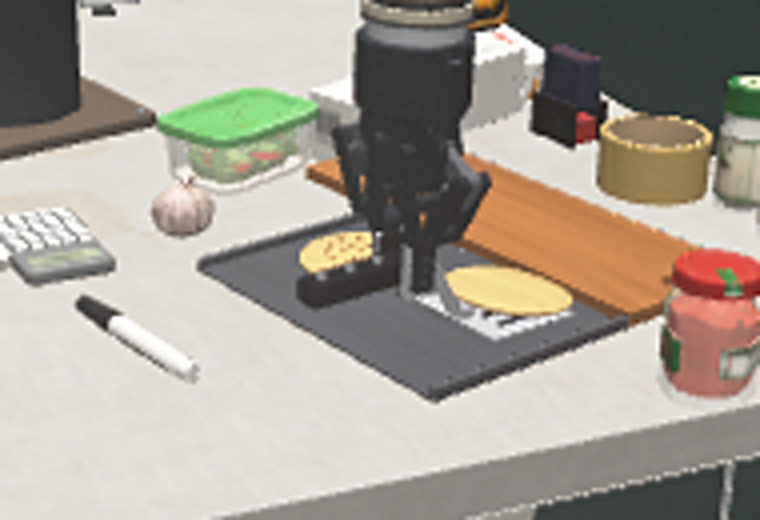

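The biscuit is on the blade and against the step, with the tip 20 mm short of it. I'll work out the rotation about the step foot (y 0.1245, z 0.003).

```bash
cat >> h.py <<'E'
def arc(p0,phi0,F,ths):
    # p0=(y,z) TCP, phi0 pitch nose-down; returns tool shifts (y,z) for extra pitch th about F
    p0=np.array(p0);F=np.array(F);r=p0-F
    ty=np.array([-np.cos(phi0),np.sin(phi0)]); tz=np.array([-np.sin(phi0),-np.cos(phi0)])
    for th in ths:
        p=F+[r[0]*np.cos(th)+r[1]*np.sin(th),-r[0]*np.sin(th)+r[1]*np.cos(th)]
        d=p-p0; print("th %.3f y %.4f z %.4f  -> world"%(th,d@ty,d@tz),p.round(4))
E
python3 - <<'E'
from h import *
arc((-.0204,.0398),.03,(.1245,.003),np.arange(1,17)*.08)
E
```

```text
th 0.080 y -0.0031 z -0.0116  -> world [-0.017   0.0513]
th 0.160 y -0.0070 z -0.0228  -> world [-0.0127  0.0624]
th 0.240 y -0.0119 z -0.0338  -> world [-0.0075  0.0732]
th 0.320 y -0.0176 z -0.0443  -> world [-0.0015  0.0835]
th 0.400 y -0.0242 z -0.0543  -> world [0.0054 0.0933]
th 0.480 y -0.0315 z -0.0637  -> world [0.013  0.1026]
th 0.560 y -0.0395 z -0.0726  -> world [0.0213 0.1111]
th 0.640 y -0.0483 z -0.0807  -> world [0.0303 0.1191]
th 0.720 y -0.0576 z -0.0882  -> world [0.0398 0.1262]
th 0.800 y -0.0675 z -0.0949  -> world [0.0499 0.1326]
th 0.880 y -0.0780 z -0.1007  -> world [0.0605 0.1381]
th 0.960 y -0.0888 z -0.1057  -> world [0.0715 0.1428]
th 1.040 y -0.1000 z -0.1098  -> world [0.0829 0.1466]
th 1.120 y -0.1116 z -0.1131  -> world [0.0945 0.1495]
th 1.200 y -0.1233 z -0.1153  -> world [0.1063 0.1514]
th 1.280 y -0.1352 z -0.1167  -> world [0.1182 0.1524]
```

```bash
python3 -m jog '[{"grip":1,"xyz":[0,-0.0014,-0.0058],"dr":[-0.04,0,0]},{"grip":1,"xyz":[0,-0.0031,-0.0116],"dr":[-0.08,0,0]},{"grip":1,"xyz":[0,-0.007,-0.0228],"dr":[-0.16,0,0]},{"grip":1,"xyz":[0,-0.0119,-0.0338],"dr":[-0.24,0,0]},{"grip":1,"xyz":[0,-0.0176,-0.0443],"dr":[-0.32,0,0]},{"grip":1,"xyz":[0,-0.0242,-0.0543],"dr":[-0.4,0,0]},{"grip":1,"xyz":[0,-0.0275,-0.059],"dr":[-0.44,0,0]},{"grip":1,"xyz":[0,-0.0275,-0.059],"dr":[-0.44,0,0]}]'
python3 - <<'E'
from h import *
s=ctrl.get_state();print(s["qpos"],s["eef_pos"]+R.from_quat(s["tcp_rot"]).apply([0,-.125,.0355]))
for n,x0,y0,x1,y1 in(("side",170,110,360,240),("scene",220,120,400,260)):
    a=ctrl.read_camera(n)[:,:,::-1]; cv2.imwrite(f"pics/{n}8b.png",cv2.resize(a[y0:y1,x0:x1],None,fx=4,fy=4,interpolation=cv2.INTER_CUBIC))
E
```

```text
time: 9.25
eef_pos: [0.5627, 0.0104, 0.0965]
tcp_rot: [0.972, 0.002, -0.001, 0.233]
contact_force: [-0.2, 0.0, -1.4]
opening: 0.245
[ 0.03999461  0.25972652  1.93181247 -0.55165898  1.04422141  0.341595  ] [0.56214164 0.10575322 0.00818059]
```

View pics/side8b.png

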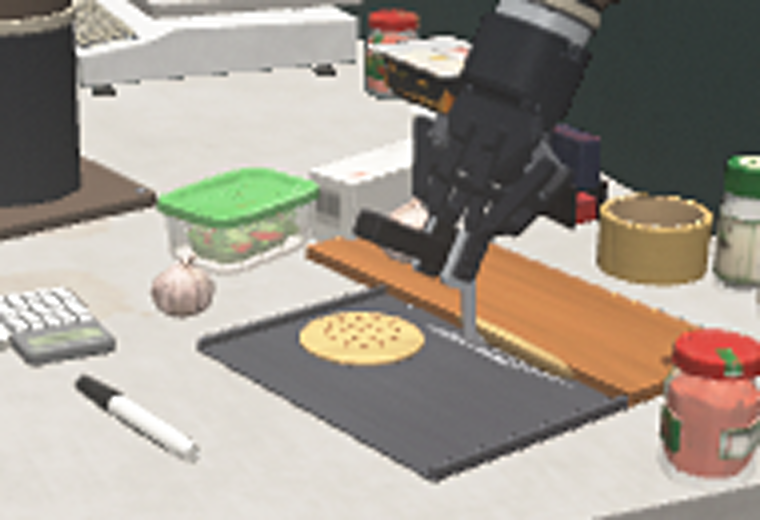

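View pics/scene8b.png

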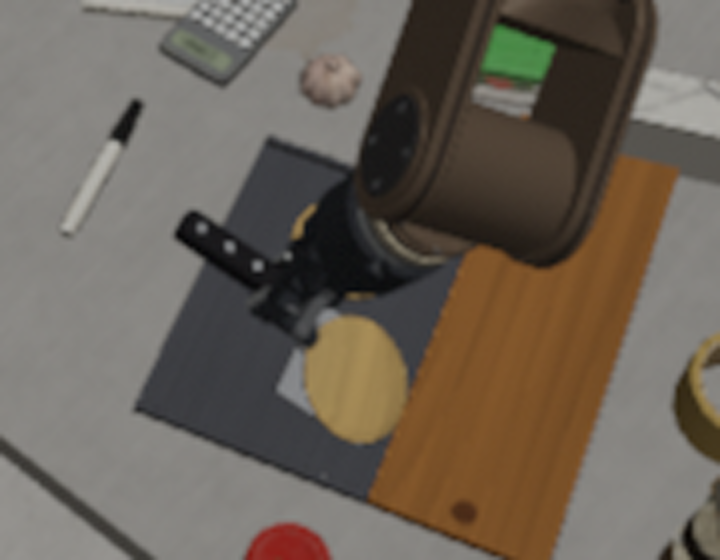

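The biscuit is tilted about 27° with its foot at the step. Continuing the arc.

```bash
python3 - <<'E'
from h import *
arc((-.0204,.0398),.03,(.1245,.003),[.44])
print()
arc((.0092,.098),.47,(.1245,.003),np.arange(1,9)*.08)
E
```

```text
th 0.440 y -0.0277 z -0.0591  -> world [0.0091 0.098 ]

th 0.080 y -0.0031 z -0.0115  -> world [0.0172 0.1069]
th 0.160 y -0.0070 z -0.0228  -> world [0.0258 0.1152]
th 0.240 y -0.0119 z -0.0337  -> world [0.0351 0.1227]
th 0.320 y -0.0176 z -0.0442  -> world [0.0449 0.1294]
th 0.400 y -0.0242 z -0.0542  -> world [0.0553 0.1354]
th 0.480 y -0.0315 z -0.0637  -> world [0.0661 0.1405]
th 0.560 y -0.0395 z -0.0725  -> world [0.0773 0.1447]
th 0.640 y -0.0483 z -0.0807  -> world [0.0888 0.1481]
```

```bash
python3 -m jog '[{"grip":1,"xyz":[0,-0.0031,-0.0115],"dr":[-0.08,0,0]},{"grip":1,"xyz":[0,-0.007,-0.0228],"dr":[-0.16,0,0]},{"grip":1,"xyz":[0,-0.0119,-0.0337],"dr":[-0.24,0,0]},{"grip":1,"xyz":[0,-0.0176,-0.0442],"dr":[-0.32,0,0]},{"grip":1,"xyz":[0,-0.0242,-0.0542],"dr":[-0.4,0,0]},{"grip":1,"xyz":[0,-0.0315,-0.0637],"dr":[-0.48,0,0]},{"grip":1,"xyz":[0,-0.0395,-0.0725],"dr":[-0.56,0,0]},{"grip":1,"xyz":[0,-0.0483,-0.0807],"dr":[-0.64,0,0]},{"grip":1,"xyz":[0,-0.0483,-0.0807],"dr":[-0.64,0,0]}]'
python3 - <<'E'
from h import *
s=ctrl.get_state();print(s["qpos"],s["eef_pos"]+R.from_quat(s["tcp_rot"]).apply([0,-.125,.0355]))
for n,x0,y0,x1,y1 in(("side",170,110,360,240),("scene",220,120,400,260)):
    a=ctrl.read_camera(n)[:,:,::-1]; cv2.imwrite(f"pics/{n}9b.png",cv2.resize(a[y0:y1,x0:x1],None,fx=4,fy=4,interpolation=cv2.INTER_CUBIC))
E
```

```text
time: 10.1
eef_pos: [0.5629, 0.0887, 0.1449]
tcp_rot: [0.849, 0.002, -0.002, 0.528]
contact_force: [-0.1, -0.2, -2.3]
opening: 0.236
[ 0.34868645  0.48173355  1.77242139 -1.00170636  1.53002664  0.74761466] [0.56209966 0.11230612 0.01714619]
```

View pics/side9b.png

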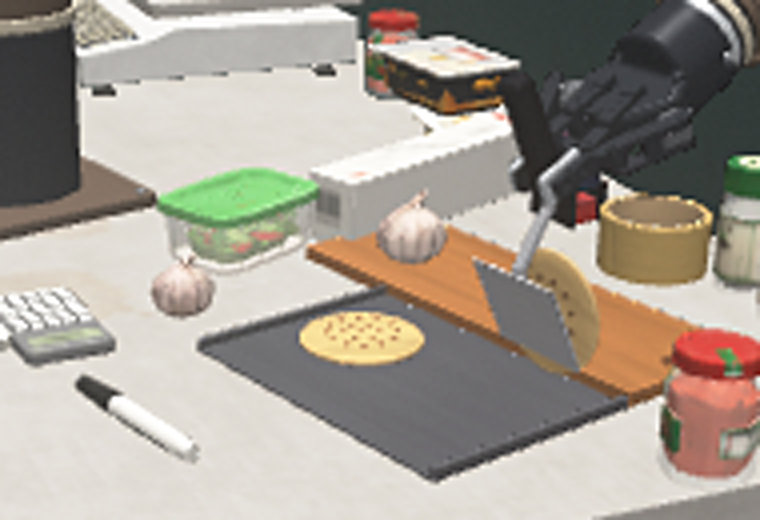

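View pics/scene9b.png

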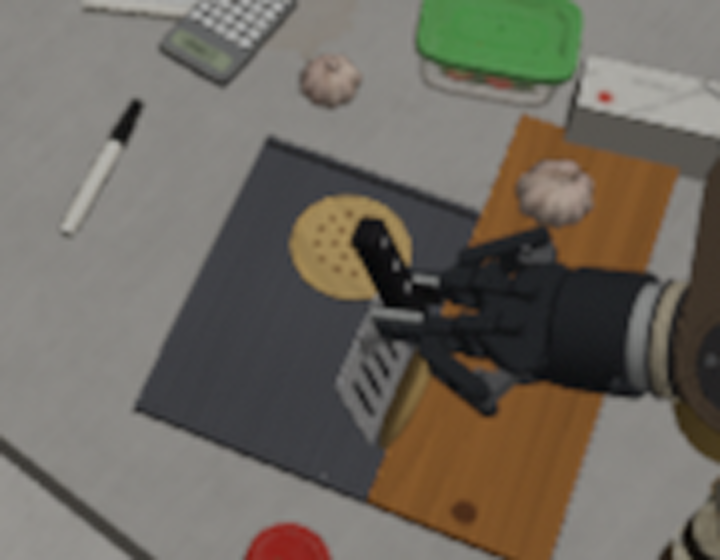

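It stands at about 63°, dotted side facing the blade. I'll slide the blade up along the biscuit so that its tip is above the centre, then push it over.

```bash
python3 -m jog '[{"grip":1,"xyz":[0,0.005,0],"dr":[0,0,0]},{"grip":1,"xyz":[0,0.012,0],"dr":[0,0,0]},{"grip":1,"xyz":[0,0.02,0],"dr":[0,0,0]},{"grip":1,"xyz":[0,0.028,0],"dr":[0,0,0]},{"grip":1,"xyz":[0,0.036,0],"dr":[0,0,0]},{"grip":1,"xyz":[0,0.04,0],"dr":[0,0,0]},{"grip":1,"xyz":[0,0.04,0],"dr":[0,0,0]}]'
python3 - <<'E'
from h import *
s=ctrl.get_state();print(s["qpos"],s["eef_pos"]+R.from_quat(s["tcp_rot"]).apply([0,-.125,.0355]))
for n,x0,y0,x1,y1 in(("side",170,110,360,240),):
    a=ctrl.read_camera(n)[:,:,::-1]; cv2.imwrite(f"pics/{n}10b.png",cv2.resize(a[y0:y1,x0:x1],None,fx=4,fy=4,interpolation=cv2.INTER_CUBIC))
E
```

```text
time: 10.78
eef_pos: [0.5646, 0.0697, 0.1859]
tcp_rot: [0.85, -0.002, 0.001, 0.527]
contact_force: [-0.3, -0.9, -1.7]
opening: 0.237
[ 0.31920735  0.40560264  1.78735923 -1.01679398  1.53968336  0.69240344] [0.56499918 0.09357664 0.05819226]
```

View pics/side10b.png

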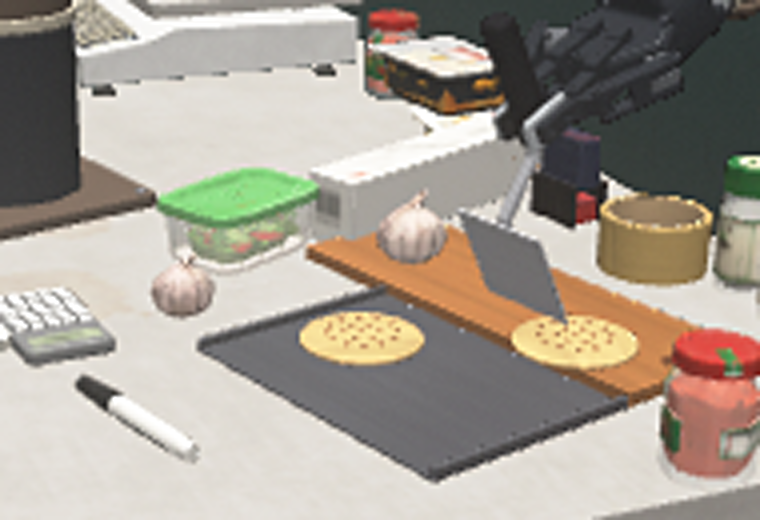

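It has already gone over onto the board, dotted side up, and seems to overhang the step slightly. I'll back off and look.

```bash
python3 -m jog '[{"grip":1,"xyz":[0,0.015,0.012],"dr":[0,0,0]},{"grip":1,"xyz":[0,0.03,0.025],"dr":[0,0,0]},{"grip":1,"xyz":[0,0.045,0.037],"dr":[0,0,0]},{"grip":1,"xyz":[0,0.058,0.049],"dr":[0,0,0]},{"grip":1,"xyz":[0,0.058,0.049],"dr":[0,0,0]},{"grip":1,"xyz":[0,0.058,0.049],"dr":[0,0,0]}]'
python3 - <<'E'
from h import *
s=ctrl.get_state();print(s["qpos"],s["eef_pos"]+R.from_quat(s["tcp_rot"]).apply([0,-.125,.0355]))
for n,x0,y0,x1,y1 in(("side",170,110,360,240),("scene",220,120,400,260)):
    a=ctrl.read_camera(n)[:,:,::-1]; cv2.imwrite(f"pics/{n}11.png",a);cv2.imwrite(f"pics/{n}11b.png",cv2.resize(a[y0:y1,x0:x1],None,fx=4,fy=4,interpolation=cv2.INTER_CUBIC))
E
```

```text
time: 11.33
eef_pos: [0.5637, 0.0001, 0.214]
tcp_rot: [0.85, -0.001, -0.001, 0.527]
contact_force: [0.2, 0.6, -2.1]
opening: 0.239
[ 0.20981248  0.31004608  1.85397074 -1.0739874   1.47795728  0.61972936] [0.56375914 0.02396705 0.08630311]
```

View pics/side11b.png

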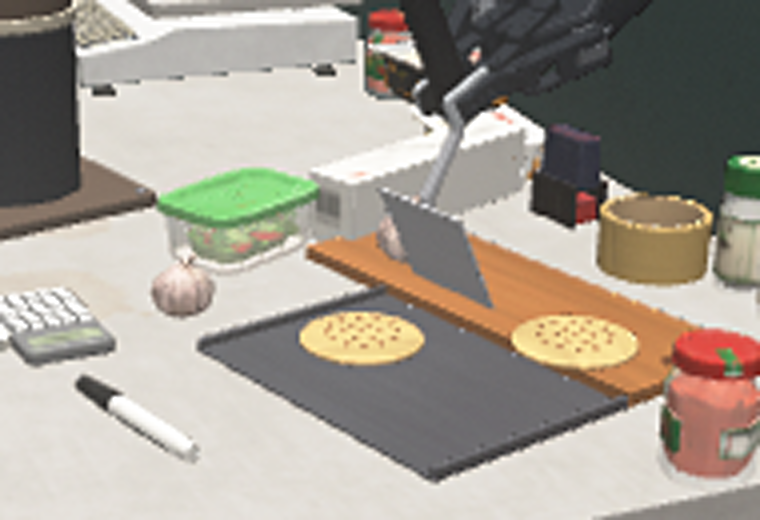

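View pics/scene11b.png

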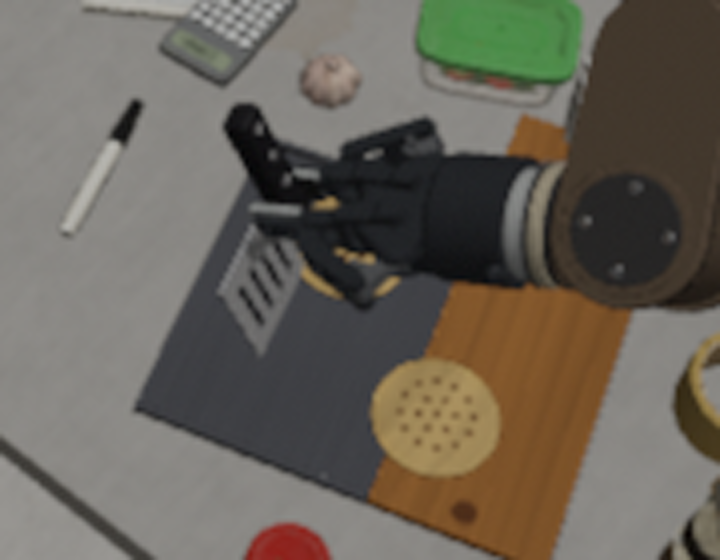

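```bash
python3 - <<'E'
from h import *
S=cam("scene");D=cam("side")
print(ray(S,[(436/4+220-.4,417/4+120-.4)],.0185),ray(S,[(371/4+220-.4,410/4+120-.4),(499/4+219.6,424/4+119.6)],.0175),ray(D,[(574/4+169.6,342/4+109.6)],.0185))
E
```

```text
[[0.56245713 0.14735406 0.0185    ]] [[0.57607511 0.10331865 0.0175    ]
 [0.54850814 0.18986622 0.0175    ]] [[0.5630416  0.14698969 0.0185    ]]
```

The biscuit centre is at (0.562, 0.147), so it overhangs the step by about 23 mm. I'll push it about 43 mm with the steep blade tip at rim height, lowering the tip behind it first.

```bash
python3 -m jog '[{"grip":1,"xyz":[0,-0.03,-0.008],"dr":[0,0,0]},{"grip":1,"xyz":[0,-0.06,-0.016],"dr":[0,0,0]},{"grip":1,"xyz":[0,-0.08,-0.021],"dr":[0,0,0]},{"grip":1,"xyz":[0,-0.0905,-0.0232],"dr":[0,0,0]},{"grip":1,"xyz":[0,-0.0905,-0.0232],"dr":[0,0,0]},{"grip":1,"xyz":[0,-0.0905,-0.0232],"dr":[0,0,0]},{"grip":1,"xyz":[0,-0.0905,-0.0232],"dr":[0,0,0]}]'
python3 - <<'E'
from h import *
s=ctrl.get_state();print(s["qpos"],s["eef_pos"]+R.from_quat(s["tcp_rot"]).apply([0,-.125,.0355]))
for n,x0,y0,x1,y1 in(("side",170,110,360,240),):
    a=ctrl.read_camera(n)[:,:,::-1]; cv2.imwrite(f"pics/{n}12.png",a);cv2.imwrite(f"pics/{n}12b.png",cv2.resize(a[y0:y1,x0:x1],None,fx=4,fy=4,interpolation=cv2.INTER_CUBIC))
E
```

```text
time: 12.02
eef_pos: [0.5646, 0.0614, 0.1445]
tcp_rot: [0.85, -0.001, 0.0, 0.527]
contact_force: [-0.3, 1.2, -1.0]
opening: 0.235
[ 0.30680845  0.46114205  1.80309667 -1.02837279  1.49487973  0.74645633] [0.56479309 0.08511756 0.01672097]
```

View pics/side12b.png

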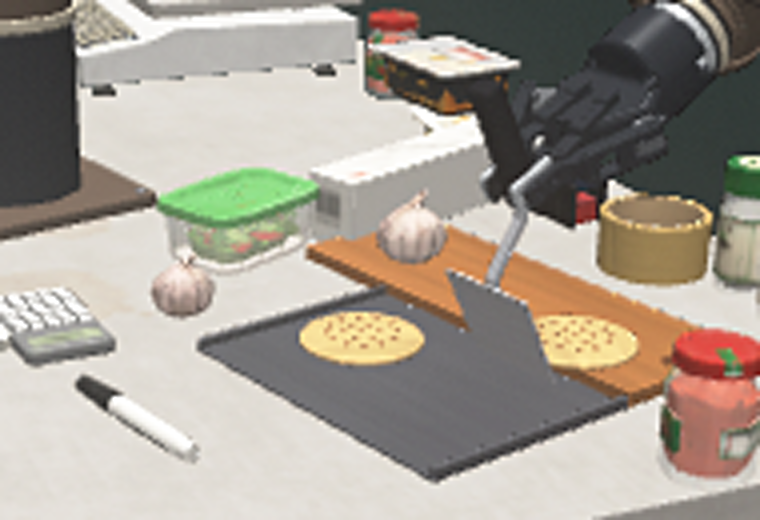

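```bash
python3 -m jog '[{"grip":1,"xyz":[0,-0.0044,-0.0067],"dr":[0,0,0]},{"grip":1,"xyz":[0,-0.008,-0.0139],"dr":[0,0,0]},{"grip":1,"xyz":[0,-0.0116,-0.0211],"dr":[0,0,0]},{"grip":1,"xyz":[0,-0.0151,-0.0282],"dr":[0,0,0]},{"grip":1,"xyz":[0,-0.0187,-0.0354],"dr":[0,0,0]},{"grip":1,"xyz":[0,-0.0223,-0.0426],"dr":[0,0,0]},{"grip":1,"xyz":[0,-0.025,-0.048],"dr":[0,0,0]},{"grip":1,"xyz":[0,-0.0268,-0.0517],"dr":[0,0,0]},{"grip":1,"xyz":[0,-0.0268,-0.0517],"dr":[0,0,0]},{"grip":1,"xyz":[0,-0.0268,-0.0517],"dr":[0,0,0]}]'
python3 - <<'E'
from h import *
s=ctrl.get_state();print(s["qpos"],s["eef_pos"]+R.from_quat(s["tcp_rot"]).apply([0,-.125,.0355]))
for n,x0,y0,x1,y1 in(("side",170,110,360,240),("scene",220,120,400,260)):
    a=ctrl.read_camera(n)[:,:,::-1]; cv2.imwrite(f"pics/{n}13.png",a);cv2.imwrite(f"pics/{n}13b.png",cv2.resize(a[y0:y1,x0:x1],None,fx=4,fy=4,interpolation=cv2.INTER_CUBIC))
E
```

```text
time: 12.9
eef_pos: [0.5641, 0.12, 0.1423]
tcp_rot: [0.85, -0.0, -0.0, 0.527]
contact_force: [1.2, -0.6, -2.1]
opening: 0.243
[ 0.39323231  0.51402046  1.72965332 -0.9740215   1.56251656  0.76370728] [0.56406068 0.14377304 0.01454436]
```

View pics/side13b.png

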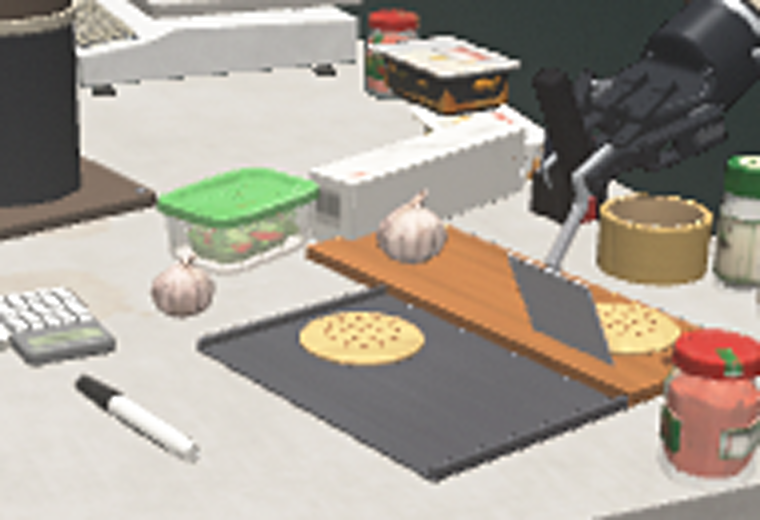

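View pics/scene13b.png

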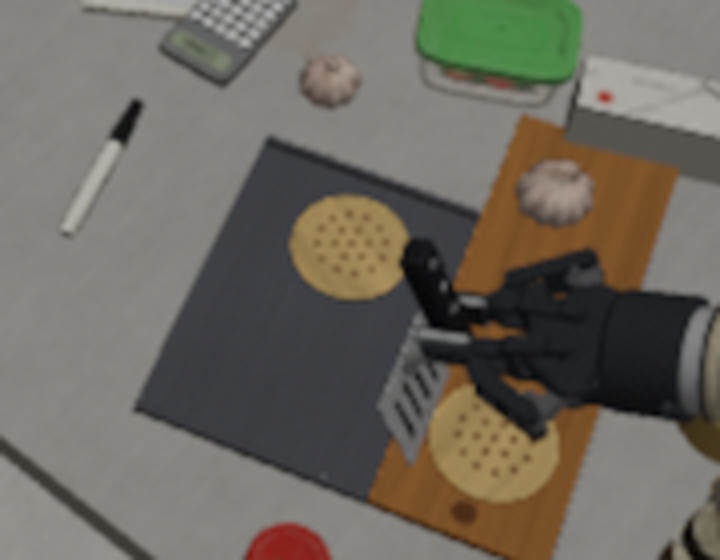

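Now it is on the board. I'll back off and measure.

```bash
python3 -m jog '[{"grip":1,"xyz":[0,0.005,0.01],"dr":[0,0,0]},{"grip":1,"xyz":[0,0.014,0.025],"dr":[0,0,0]},{"grip":1,"xyz":[0,0.03,0.045],"dr":[0,0,0]},{"grip":1,"xyz":[0,0.055,0.065],"dr":[0,0,0]},{"grip":1,"xyz":[0,0.085,0.083],"dr":[0,0,0]},{"grip":1,"xyz":[0,0.116,0.098],"dr":[0,0,0]},{"grip":1,"xyz":[0,0.116,0.098],"dr":[0,0,0]},{"grip":1,"xyz":[0,0.116,0.098],"dr":[0,0,0]}]'
python3 - <<'E'
from h import *
s=ctrl.get_state();print(s["qpos"],s["eef_pos"]+R.from_quat(s["tcp_rot"]).apply([0,-.125,.0355]))
for n,x0,y0,x1,y1 in(("side",170,110,360,240),("scene",220,120,400,260)):
    a=ctrl.read_camera(n)[:,:,::-1]; cv2.imwrite(f"pics/{n}14.png",a);cv2.imwrite(f"pics/{n}14b.png",cv2.resize(a[y0:y1,x0:x1],None,fx=4,fy=4,interpolation=cv2.INTER_CUBIC))
E
```

```text
time: 13.67
eef_pos: [0.5639, -0.0217, 0.2043]
tcp_rot: [0.85, -0.003, 0.0, 0.527]
contact_force: [-0.5, 0.5, -1.9]
opening: 0.241
[ 0.17376662  0.3096732   1.87567455 -1.09456688  1.44222429  0.62835988] [0.56437606 0.0022206  0.07653432]
```

View pics/side14b.png

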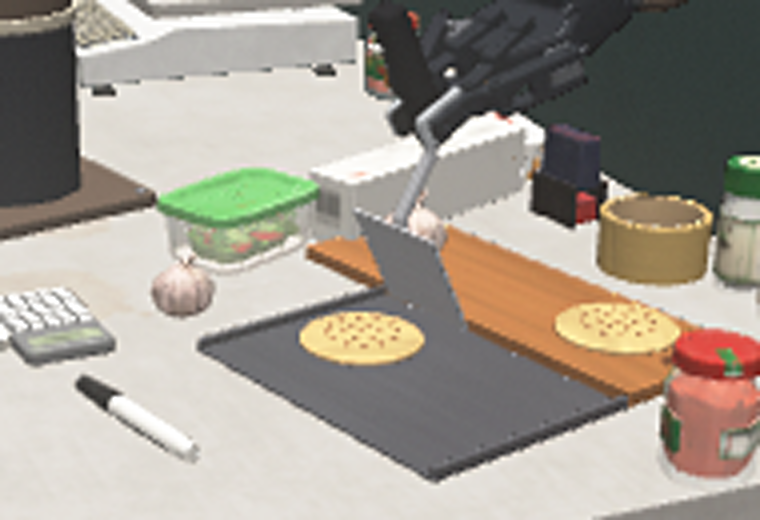

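View pics/scene14b.png

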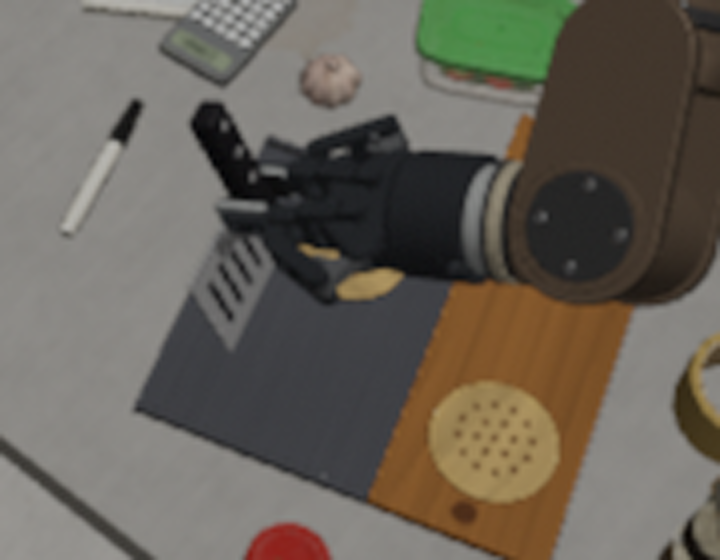

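The biscuit lies wholly on the board, dotted side up, with margins on both sides. The other biscuit is undisturbed. I'll level the turner and retreat.

```bash
python3 -m jog '[{"grip":1,"xyz":[0,0.008,0.01],"dr":[0.1,0,0]},{"grip":1,"xyz":[0,0.017,0.02],"dr":[0.21,0,0]},{"grip":1,"xyz":[0,0.025,0.03],"dr":[0.32,0,0]},{"grip":1,"xyz":[0,0.034,0.04],"dr":[0.43,0,0]},{"grip":1,"xyz":[0,0.042,0.051],"dr":[0.54,0,0]},{"grip":1,"xyz":[0,0.05,0.06],"dr":[0.65,0,0]},{"grip":1,"xyz":[0,0.06,0.07],"dr":[0.76,0,0]},{"grip":1,"xyz":[0,0.068,0.082],"dr":[0.87,0,0]},{"grip":1,"xyz":[0,0.077,0.093],"dr":[0.98,0,0]},{"grip":1,"xyz":[0,0.085,0.103],"dr":[1.07,0,0]},{"grip":1,"xyz":[0,0.085,0.103],"dr":[1.11,0,0]},{"grip":1,"xyz":[0,0.085,0.103],"dr":[1.11,0,0]}]'
python3 - <<'E'
from h import *
s=ctrl.get_state();print(s["qpos"]); M=R.from_quat(s["tcp_rot"]).as_matrix();print(M)
g=np.array([.4368,-.3408,.2]); d=g-s["eef_pos"]; print(M.T@d)
E
```

```text
time: 14.77
eef_pos: [0.5633, -0.1513, 0.2318]
tcp_rot: [1.0, -0.002, -0.001, -0.0]
contact_force: [-0.3, 0.7, -1.6]
opening: 0.242
[-4.36051795e-01  8.73251971e-02  1.80513196e+00 -4.95184201e-04
  1.25214787e+00 -4.32596581e-01]
[[ 9.99990263e-01 -3.30059172e-03 -2.92907523e-03]
 [-3.29812656e-03 -9.99994203e-01  8.46047266e-04]
 [-2.93185070e-03 -8.36378567e-04 -9.99995352e-01]]
[-0.12579844  0.18994294  0.03198812]
```

```bash
python3 -m jog '[{"grip":1,"xyz":[-0.01,0.015,0],"dr":[0,0,0.12]},{"grip":1,"xyz":[-0.02,0.03,0],"dr":[0,0,0.24]},{"grip":1,"xyz":[-0.03,0.046,0],"dr":[0,0,0.36]},{"grip":1,"xyz":[-0.04,0.062,0],"dr":[0,0,0.48]},{"grip":1,"xyz":[-0.052,0.078,0],"dr":[0,0,0.6]},{"grip":1,"xyz":[-0.063,0.094,0],"dr":[0,0,0.72]},{"grip":1,"xyz":[-0.074,0.11,0],"dr":[0,0,0.84]},{"grip":1,"xyz":[-0.085,0.127,0],"dr":[0,0,0.96]},{"grip":1,"xyz":[-0.096,0.144,0],"dr":[0,0,1.08]},{"grip":1,"xyz":[-0.107,0.161,0],"dr":[0,0,1.2]},{"grip":1,"xyz":[-0.118,0.177,0.01],"dr":[0,0,1.32]},{"grip":1,"xyz":[-0.126,0.19,0.02],"dr":[0,0,1.43]}]'
python3 -m jog '[{"grip":1,"xyz":[0,0,0.01],"dr":[0,0,0.06]},{"grip":1,"xyz":[0,0,0.02],"dr":[0,0,0.06]},{"grip":1,"xyz":[0,0,0.02],"dr":[0,0,0.06]},{"grip":1,"xyz":[0,0,0.02],"dr":[0,0,0.06]},{"grip":1,"xyz":[0,0,0.02],"dr":[0,0,0.06]},{"grip":1,"xyz":[0,0,0.02],"dr":[0,0,0.06]}]'
python3 - <<'E'
from h import *
import pickle
s=ctrl.get_state();g=pickle.load(open("grasp.pkl","rb")); M=R.from_quat(s["tcp_rot"]);
print((M.inv()*R.from_quat(g["tcp_rot"])).as_rotvec(), M.inv().apply(np.array([.4368,-.3408,.0355])-s["eef_pos"]))
a=ctrl.read_camera("wrist")[:,:,::-1];cv2.imwrite("pics/w15.png",a)
E
```

```text
time: 15.77
eef_pos: [0.4373, -0.3391, 0.2121]
tcp_rot: [0.754, -0.657, -0.001, 0.001]
contact_force: [-0.0, 0.4, -1.6]
opening: 0.242
time: 16.27
eef_pos: [0.4383, -0.3393, 0.1938]
tcp_rot: [0.735, -0.678, 0.001, 0.0]
contact_force: [0.0, -0.2, -1.9]
opening: 0.239
[-0.0004437  -0.00165766  0.00215036] [0.00121801 0.00170011 0.15828229]
```

View pics/w15.png

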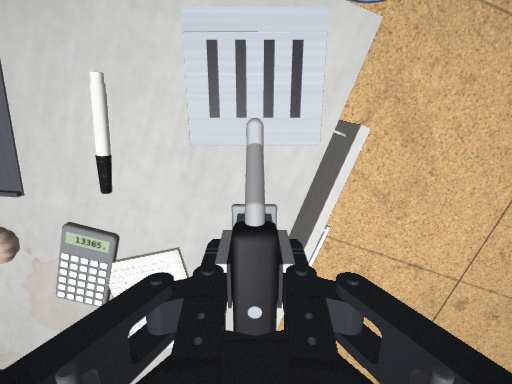

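The grip is unchanged; the blade sits at the same pixels. I'll descend in two stages.

```bash
python3 -m jog '[{"grip":1,"xyz":[0.001,0.0015,0.03],"dr":[0,0,0]},{"grip":1,"xyz":[0.001,0.0015,0.065],"dr":[0,0,0]},{"grip":1,"xyz":[0.001,0.0015,0.095],"dr":[0,0,0]},{"grip":1,"xyz":[0.001,0.0015,0.12],"dr":[0,0,0]},{"grip":1,"xyz":[0.001,0.0015,0.13],"dr":[0,0,0]},{"grip":1,"xyz":[0.001,0.0015,0.13],"dr":[0,0,0]},{"grip":1,"xyz":[0.001,0.0015,0.13],"dr":[0,0,0]},{"grip":1,"xyz":[0.001,0.0015,0.13],"dr":[0,0,0]},{"grip":1,"xyz":[0.001,0.0015,0.13],"dr":[0,0,0]}]'
python3 - <<'E'
from h import *
import pickle
s=ctrl.get_state();g=pickle.load(open("grasp.pkl","rb")); M=R.from_quat(s["tcp_rot"]);
print((M.inv()*R.from_quat(g["tcp_rot"])).as_rotvec(), M.inv().apply(np.array([.4368,-.3408,.0355])-s["eef_pos"]))
a=ctrl.read_camera("side")[:,:,::-1];cv2.imwrite("pics/side16b.png",cv2.resize(a[140:270,80:260],None,fx=4,fy=4,interpolation=cv2.INTER_CUBIC))
E
```

```text
time: 17.07
eef_pos: [0.4375, -0.3421, 0.0656]
tcp_rot: [0.735, -0.678, 0.002, 0.0]
contact_force: [-0.5, -0.8, -1.7]
opening: 0.24
[-0.00276953 -0.00437858  0.00037736] [-0.00148416  0.00070273  0.03010916]
```

View pics/side16b.png

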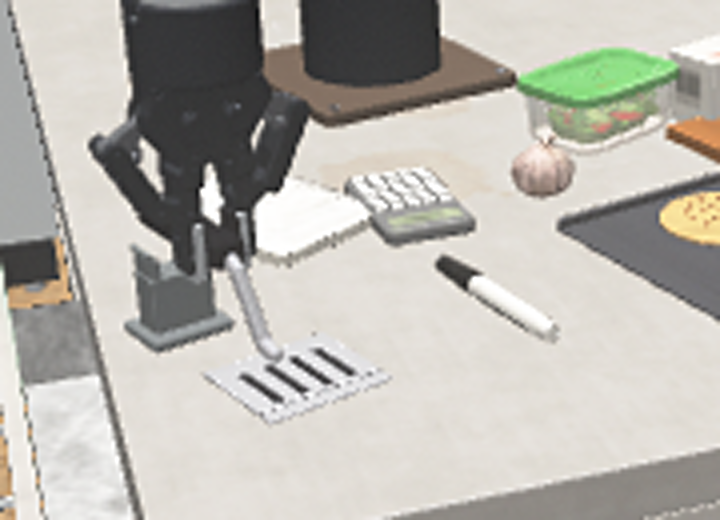

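```bash
python3 -m jog '[{"grip":1,"xyz":[-0.0005,0.0005,0.006],"dr":[0,0,0]},{"grip":1,"xyz":[-0.0005,0.0005,0.012],"dr":[0,0,0]},{"grip":1,"xyz":[-0.0005,0.0005,0.018],"dr":[0,0,0]},{"grip":1,"xyz":[-0.0005,0.0005,0.023],"dr":[0,0,0]},{"grip":1,"xyz":[-0.0005,0.0005,0.027],"dr":[0,0,0]},{"grip":1,"xyz":[-0.0005,0.0005,0.029],"dr":[0,0,0]},{"grip":1,"xyz":[-0.0005,0.0005,0.029],"dr":[0,0,0]},{"grip":1,"xyz":[-0.0005,0.0005,0.029],"dr":[0,0,0]},{"grip":1,"xyz":[-0.0005,0.0005,0.029],"dr":[0,0,0]}]'
python3 - <<'E'
from h import *
s=ctrl.get_state();print(s["eef_pos"],s["contact_force"])
for n in("side","scene"):
    a=ctrl.read_camera(n)[:,:,::-1];cv2.imwrite(f"pics/{n}17.png",a)
b=cv2.imread("pics/side17.png");cv2.imwrite("pics/side17b.png",cv2.resize(b[140:270,80:260],None,fx=4,fy=4,interpolation=cv2.INTER_CUBIC))
a=ctrl.read_camera("wrist")[:,:,::-1];cv2.imwrite("pics/w17.png",a)
E
```

```text
time: 17.87
eef_pos: [0.4358, -0.3405, 0.0361]
tcp_rot: [0.735, -0.678, -0.001, 0.0]
contact_force: [-4.5, 4.0, 12.0]
opening: 0.238
[ 0.43583328 -0.34054118  0.03612996] [-4.52594867  3.98542951 12.00502775]
```

View pics/side17b.png

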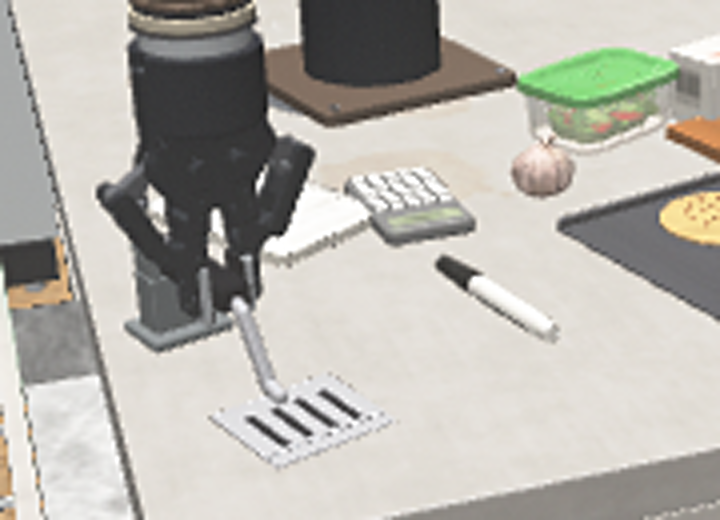

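View pics/w17.png

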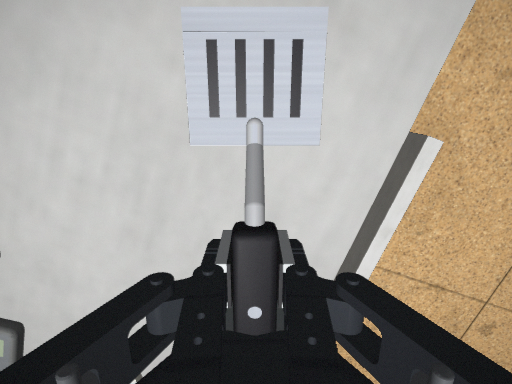

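Seated, with a contact force of about 12 N up. Releasing, then straight up.

```bash
python3 -m jog '[{"grip":0.6,"xyz":[0,0,-0.0007],"dr":[0,0,0]},{"grip":0.3,"xyz":[0,0,-0.0007],"dr":[0,0,0]},{"grip":0,"xyz":[0,0,-0.0007],"dr":[0,0,0]},{"grip":0,"xyz":[0,0,-0.0007],"dr":[0,0,0]},{"grip":0,"xyz":[0,0,-0.0007],"dr":[0,0,0]},{"grip":0,"xyz":[0,0,-0.0007],"dr":[0,0,0]},{"grip":0,"xyz":[0,0,-0.0007],"dr":[0,0,0]},{"grip":0,"xyz":[0,0,-0.0007],"dr":[0,0,0]}]'
python3 -m jog '[{"grip":0,"xyz":[0,0,-0.01],"dr":[0,0,0]},{"grip":0,"xyz":[0,0,-0.03],"dr":[0,0,0]},{"grip":0,"xyz":[0,0,-0.06],"dr":[0,0,0]},{"grip":0,"xyz":[0,0,-0.1],"dr":[0,0,0]},{"grip":0,"xyz":[0,0,-0.14],"dr":[0,0,0]},{"grip":0,"xyz":[0,0,-0.18],"dr":[0,0,0]},{"grip":0,"xyz":[0,0,-0.2],"dr":[0,0,0]},{"grip":0,"xyz":[0,0,-0.2],"dr":[0,0,0]},{"grip":0,"xyz":[0,0,-0.2],"dr":[0,0,0]}]'
python3 - <<'E'
from h import *
import pickle
pickle.dump(ctrl.get_state(),open("st18.pkl","wb"))
a=ctrl.read_camera("wrist")[:,:,::-1];cv2.imwrite("pics/w18.png",a);cv2.imwrite("pics/w18b.png",cv2.resize(a,(800,600),interpolation=cv2.INTER_CUBIC))
b=ctrl.read_camera("side")[:,:,::-1];cv2.imwrite("pics/side18.png",b);cv2.imwrite("pics/side18b.png",cv2.resize(b[140:270,90:350],None,fx=3,fy=3,interpolation=cv2.INTER_CUBIC))
b=ctrl.read_camera("scene")[:,:,::-1];cv2.imwrite("pics/scene18.png",b);cv2.imwrite("pics/scene18b.png",cv2.resize(b[90:270,140:400],None,fx=3,fy=3,interpolation=cv2.INTER_CUBIC))
E
```

```text
time: 18.68
eef_pos: [0.4356, -0.3402, 0.0346]
tcp_rot: [0.735, -0.678, -0.0, -0.0]
contact_force: [0.0, 0.1, -0.5]
opening: 0.999
time: 19.43
eef_pos: [0.4363, -0.3408, 0.2375]
tcp_rot: [0.735, -0.678, 0.002, 0.0]
contact_force: [-0.5, -0.2, -0.9]
opening: 0.998
```

View pics/w18b.png

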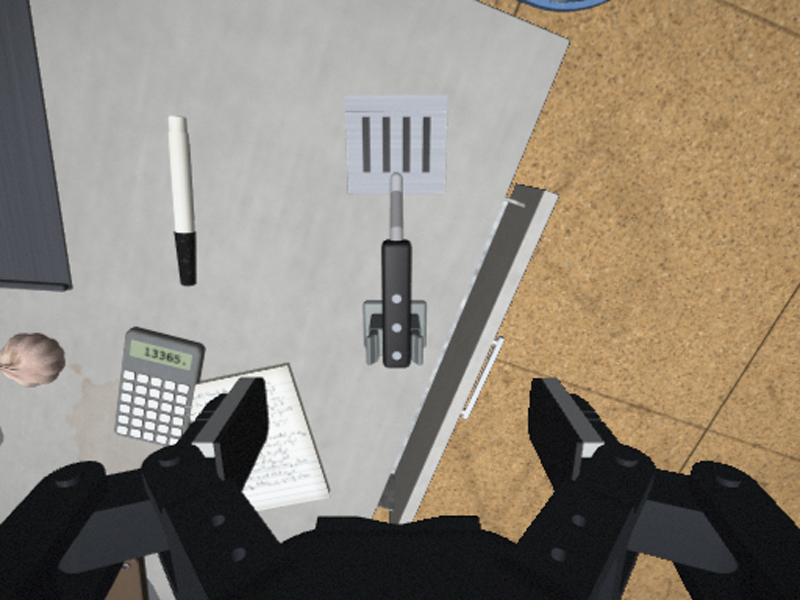

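View pics/side18b.png

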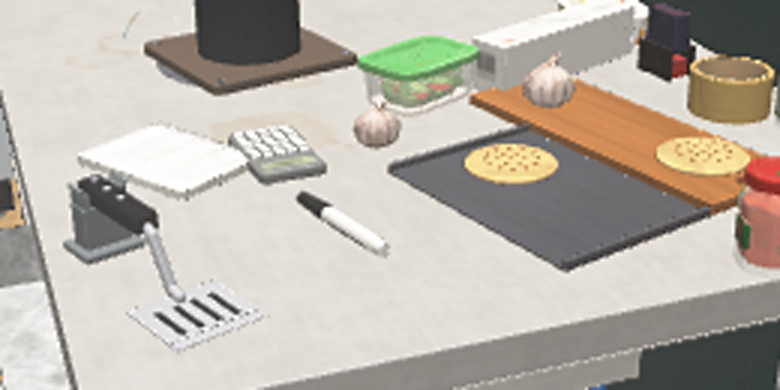

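View pics/scene18b.png

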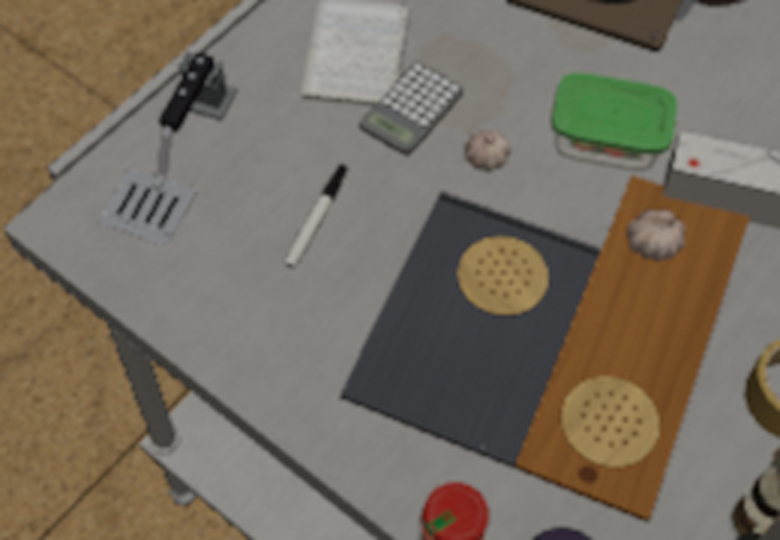

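Everything appears to be in place. I'll do a quick numeric check of the biscuits, turner and bystanders against the first pictures, then hand in.

```bash
python3 - <<'E'
from h import *
import pickle
np.set_printoptions(precision=4,suppress=True)
S=cam("scene");f=lambda x,y:(x/3+140-.33,y/3+90-.33)
print("turned biscuit",ray(S,[f(610,420)],.0185),"limits y .1245-.2545, x<.637")
C=cam("wrist",pickle.load(open("st18.pkl","rb")));u=lambda *p:np.array(p)/1.5625-.18
B=ray(C,[u(345,96),u(448,96),u(446,193),u(347,192)],.001);print(B[:2].mean(0),B[2:].mean(0))
d=cv2.absdiff(cv2.imread("pics/scene0.png"),cv2.imread("pics/scene18.png")).max(2)
m=cv2.morphologyEx((d>25).astype(np.uint8),cv2.MORPH_OPEN,np.ones((2,2)))
n,l,st,ce=cv2.connectedComponentsWithStats(m)
print([(tuple(st[i]),ce[i].round()) for i in range(1,n) if st[i,4]>6])
E
```

```text
turned biscuit [[0.5626 0.1904 0.0185]] limits y .1245-.2545, x<.637
[ 0.5592 -0.3308  0.001 ] [ 0.4861 -0.3366  0.001 ]
[((np.int32(120), np.int32(0), np.int32(9), np.int32(12), np.int32(81)), array([124.,   5.])), ((np.int32(150), np.int32(0), np.int32(84), np.int32(90), np.int32(3930)), array([187.,  34.])), ((np.int32(313), np.int32(0), np.int32(42), np.int32(75), np.int32(1168)), array([327.,  31.])), ((np.int32(336), np.int32(0), np.int32(23), np.int32(20), np.int32(256)), array([347.,   8.])), ((np.int32(369), np.int32(0), np.int32(69), np.int32(93), np.int32(4321)), array([398.,  41.])), ((np.int32(360), np.int32(17), np.int32(5), np.int32(2), np.int32(10)), array([362.,  18.])), ((np.int32(349), np.int32(21), np.int32(26), np.int32(23), np.int32(287)), array([360.,  31.])), ((np.int32(342), np.int32(63), np.int32(19), np.int32(5), np.int32(40)), array([351.,  64.])), ((np.int32(344), np.int32(78), np.int32(24), np.int32(16), np.int32(116)), array([359.,  87.])), ((np.int32(279), np.int32(199), np.int32(33), np.int32(29), np.int32(737)), array([295., 213.])), ((np.int32(328), np.int32(216), np.int32(33), np.int32(31), np.int32(748)), array([344., 231.]))]
```

Only the arm and the turned biscuit differ from the first picture. Handing in.

```bash
python3 -c "
from plant import ctrl
print(ctrl.sign_off())"
```

```text
the job is handed in; nothing more can be done
None
```

The smooth-side biscuit now lies flat on the wooden board with its dotted side up, and the turner is back in its rest. I handed the job in at about 20 s of the 61 s allowed; `sign_off` gives no verdict.

**What I did:** I slid the blade under the biscuit against the board's step and pivoted it up. It tipped over onto the board by itself, before my planned push, and overhung the step by about 23 mm. I pushed it about 43 mm further on with the blade tip, then put the turner back, released it and backed off.

**Last checks:**
- **Turned biscuit:** its centre is at about (0.563, 0.190), which leaves roughly 20 mm of board on both the plate side and the far side.
- **Turner:** the handle is in the notch and the blade is flat on the table, with the tip within about 2 mm of where it first lay. It does not show as changed in the scene picture.
- **Everything else:** comparing the first and last scene pictures shows changes only at the arm and at the turned biscuit's old and new places. The other biscuit, garlic, marker and the rest have not moved.
- **Forces:** every reading I took was at or below about 14 N, taken at the end of each move rather than continuously. The gripper never touched the biscuits in any picture.

**Disagreements:** the side camera put the board's plate-side edge about 10 mm closer to the plate than the scene camera did, because it also sees the step's brown face. I used about y = 0.1245, from the scene camera and the plate's open end. The blade tip height worked out from the arm was up to 1.5 mm lower than the plate it was pressing on.

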